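# Fit a sanding drum in the taper spindle of the carving bench

### The job

Fit the sanding drum to the bench spindle: lift it out of its cradle, park it shank-down in the slanting rest and let go, then take it again so that you can stand it upright, shank down, in the spindle's brass taper sleeve, and let go without forcing it home by hand. Then drive it fully home with the mallet, in two or more separate light taps on the drum's steel top with the mallet lifted off between, until the brass sleeve is flush with the steel nose. Finally stand the mallet upright on its cork mat again; never let the drum fall on the bench, and leave the jar, the wooden blank and the gouge where they are.

Things in the scene. Friction and masses are not known exactly. Their poses are not given: they have to be found in the camera images.
- drum_mid (a point): Red-brown sanding drum on a steel arbor, 280 g, 142 mm long; this is the middle of its abrasive cylinder (40 mm diameter, 60 mm long), a good place to grip. Its z axis runs along the arbor from the tapered shank to the boss. From here along z: collar (44 mm diameter) -36 to -30, shank -86 to -36, abrasive -30 to +30, boss +30 to +56 mm. Starts lying level in the cradle.
- drum_collar (a point): Centre of the underside of the drum's collar, 36 mm below drum_mid along its axis; axes as drum_mid. The steel shank begins here: 22 mm diameter, tapering to 16 mm near its tip 50 mm further down. The collar sits on the rim of the sleeve (or of the rest's cup) when the shank is in
- drum_head (a point): Centre of the flat top of the drum's steel boss (19 mm diameter, 26 mm long), 56 mm above drum_mid along the drum's axis: the place to tap
- cradle_mid (a point): Fixed wooden cradle, base 150 x 66 x 12 mm, with two upright notched boards 66 mm behind and 43 mm ahead of its middle, tops 64 mm high, open between. This point, 60 mm above the bench, is where drum_mid lies at first; x axis along the lying drum to its boss, away from the robot within 20 degrees. Cradle and rest stand on either side of the spindle, which on which varies
- rest_mouth (a point): Centre of the mouth, 75 mm above the bench, of a pale wooden cup leaning 45 degrees on a fixed dark foot 130 x 80 mm. z axis points out of the cup, 45 degrees up and away from the robot (within 20 degrees). The tapered hole, 27 mm wide at the mouth, takes the shank with about 1.5 mm to spare all round until the collar meets the rim; the drum then stays leaning there, boss up, free above the rim
- socket_mouth (a point): Centre of the rim of the upright brass taper sleeve, 95 mm above the bench at first (z up; it sinks with the sleeve). Its tapered hole is 24 mm wide at the mouth, 18 mm at 54 mm depth: 1 mm clearance round the shank once the collar sits on the rim. Around it a steel nose 60 mm wide, 85 mm high, on a grey 150 x 150 x 72 mm housing; a blue motor lies on its far (+x) side, 100 mm high
- taper_sleeve (a joint): How far the brass sleeve is driven down, m: 0 = rim 10 mm proud of the steel nose (starts at 0 to 0.002); 0.010 = flush, at its stop, fully home and locked. Stays where it is left; the weight of drum and mallet does not move it. It starts to sink above about 10 N and then goes about 20 mm/s faster for every further 10 N
- mallet_grip (a point): Wooden palm mallet, 270 g: dark round head 56 mm diameter, 55 mm high, and on top of it a pale straight round handle 26 mm diameter, 75 mm long. It stands upright on its head's face on the cork mat. This point is on the handle's axis, 100 mm above the face; z up along the handle, which ends 30 mm above. Strike straight down with the face
- mallet_face (a point): Centre of the flat striking face (underside) of the mallet's head, 100 mm below mallet_grip
- mat_top (a point): Centre of the top of the fixed round cork mat, 100 mm diameter, 4 mm thick, where the mallet stands and must stand again, its head resting on the mat
- wax_jar: Bystander: amber jar with a steel cap, 60 mm diameter, 65 mm tall, origin under its centre
- blank: Bystander: pale wooden carving blank 100 x 65 x 58 mm, origin under its centre
- gouge: Bystander: carving gouge lying flat, 240 mm long, 19 mm thick, handle 120 mm towards its -x and blade towards its +x from the origin
Mind the look-alikes: they are no part of the job. What is shaped like the part that bears mallet_grip but blue or turquoise is not meant.

How it is judged:
By the outcome, as a careful person would: the job done as asked, in the order asked, and still so for the second after the job is handed in, with the robot touching nothing.
It also fails if it takes over 72 s, if anything falls off the work surface, if the arm or the gripper's body presses on something with over 40 N, if the wrist force passes 120 N, or if a joint passes its speed limit or range.

### The arm

A 6-joint arm with a two-finger parallel gripper is mounted at the origin on the work surface. World frame = base frame: x ahead of the robot, y to its left, z up, the work surface at z = 0. Lengths are in mm, angles in rad, forces in N, time in s.
With the tool pointing down it reaches from about 275 to 750 mm from the base axis. Payload 10.2 kg.
Tool frame: the origin (TCP) lies midway between the tips of the shut fingers; the grasp point (between the pads) lies 19 mm behind it (ctrl.grip_depth is the distance from the TCP to the grasp point, in mm); y points along the fingers, x is the direction in which the jaws open and shut, and the axes are right-handed (so a half turn about y gives the same grasp; the last joint's range is limited). The gripper opens to 85 mm and grips with 20 to 120 N. Pads are 22 mm wide; open, the fingers measure 114 mm over their backs; the gripper's body (76 mm by 85 mm) begins 54 mm behind the grasp point. The pads swing forward as they close: fully open they stand 13 mm farther back than shut.
Start: joints at [-1.341, 0.313, 1.498, -0, 1.331, -0.223], TCP at [229.668, -472.105, 202.494] pointing down, gripper open.
Joint ranges: [-2.94, 2.94], [-0.97, 2.17], [0.19, 2.56], [-1.23, 4.37], [0.02, 3.11], [-2.88, 2.88]. Speed limits (rad/s): [2.39, 2.39, 3.01, 3.14, 3.14, 3.14].

### API

Orientations are given as a unit quaternion [w, x, y, z].
In Python, from rig import ctrl gives the robot as it stands. The module is installed in compiled form; this text tells all that it offers.
- The arm moves only by the tool drive_tool, never from a script. Its arguments are lists of equal length, an entry for each row: "gripper": the closure, from 0 (fully open) to 1 (shut); "offset": the shift along the tool's x, y, z in m, a list of three; "turn": the turn about the tool's y in degrees. In form: {"gripper": [gripper, ...], "offset": [[tx, ty, tz], ...], "turn": [turn, ...]}. A call has 1 to 20 rows; each row shifts and turns the commanded pose from where the row before left it, along the tool's axes as they then stand; what a row does not reach is not made up. A row lasts 1/12 s, in which the tool goes at most 41.7 mm and 7.16 degrees, less where a joint would pass 70% of its speed; a pose out of reach is approached as far as the arm can. A call is refused whole if a number of a shift passes 0.0417 or a number of a turn 7.16, either way. A call with a gripper value outside its range is refused whole. The fingers move at their own pace and stop on an object; "force" is the grip in N (left out, the last holds). Time passes only in rows, so rows that do not move let the fingers close. It gives the time, the measured TCP pose, the force and the opening at its end, in the units of the state.
- ctrl.sense(): the state, without advancing time (a new reading comes with each control period).
- ctrl.capture(name): name is "scene" or "side" or "wrist"; returns (picture, depth): 480x640x3 uint8, red, green, blue; 480x640 float32, mm along the optical axis (not along the pixel's ray), 0 where there is no reading.
- ctrl.camera_params(name): a dict with "fovy" (degrees; the focal length in pixels is half the picture's height over the tangent of half this angle, whatever the lens; pixels are square), "cx", "cy" (the principal point, pixels), "distortion" ([k1, k2, p1, p2, k3] as OpenCV has them; the pictures are not rectified), "view" (4x4, takes a point from world to camera coordinates); the wrist camera has in their place "tool_from_camera" (4x4, takes a point from camera to tool coordinates, whose origin is the TCP and whose axes are the tool frame's). Camera axes: x right, y down, z forward; pixel columns grow to the right and rows downward; lengths in mm; the calibration is good to about 2 mm. A picture is of the moment at which its call begins: read the wrist's pose just before it. camera_params takes no time and is no camera call.
- ctrl.finish_job(): hands the job in, once; it reports no verdict.
Trained networks look in the newest picture that a camera, given by its name, has taken for a name from the list of things; names that differ only in an ending like _2 or _b are one class to them, and where a whole thing is asked for, a point or a joint stands for the part that bears it (a point fixed in the world has none). Each returns a list of dicts, best first, with "score" (0 to 1); they miss things now and then, are a little off and sometimes report something else, mostly with a low value. They report only what shows in the picture. A call takes as long as a camera call. They do not tell look-alikes from the thing itself.
- ctrl.boxes_of(camera, query): "centre" ([x, y, z] in mm, in the coordinates of the camera as it stood for that picture, good to about 4 mm: the middle of the surface that is visible of it).
- ctrl.regions_of(camera, query): "mask" (480x640 bool, what is visible of it).
- ctrl.pinpoint(camera, query): "centre" ([x, y, z] in mm, in the coordinates of the camera as it stood for that picture, good to about 4 mm: a listed point, or the origin of a listed thing).
The state is a dict: "time_s": time; "joints": joint angles; "dq": joint speeds; "tau": joint torques, N m; "eef_pos": TCP position; "ee_rot": TCP orientation; "force": force on the tool from outside, world axes, zero at the start; "wrist_torque": the same for the moment, N m; "grip_width": opening from 0.0 (shut) to 1.0 (fully open).
Only numpy, scipy, OpenCV 4.12 (cv2) and the standard library are available. Lean on these libraries where they do the work, as an engineer would, in place of code of your own. Each camera call takes 0.05 s, during which the arm holds its last target.

## Working session

There is one attempt and no reset: what is moved stays moved. The work goes in short steps, Python scripts to look and compute and a tool call to move; the robot and the scene stay as the last step left them, time stands still between calls to the robot, and variables do not carry over. Pictures are saved under pics/ and viewed, and the job is handed in when it is done.

Besides the shell and the picture viewer there is one more tool, called after ">>>" by a JSON object that holds its "api" and its "payload". drive_tool: Moves the arm, as the interface text tells. Its arguments: {"type":"object","properties":{"gripper":{"type":"array","items":{"type":"number"}},"offset":{"type":"array","items":{"type":"array","items":{"type":"number"}}},"turn":{"type":"array","items":{"type":"number"}},"force":{"type":"number"}},"required":["gripper","offset","turn"]}

```bash
mkdir -p pics; cat > h.py <<'E'
import numpy as np, cv2
from rig import ctrl
from scipy.spatial.transform import Rotation as R
def rot(q): return R.from_quat([q[1],q[2],q[3],q[0]]).as_matrix()
def cap(n,f):
    im,d=ctrl.capture(n); cv2.imwrite(f'pics/{f}.png',im[:,:,::-1]); np.save(f'pics/{f}.npy',d); return im,d
def K(n):
    p=ctrl.camera_params(n); f=240/np.tan(np.radians(p['fovy'])/2)
    return np.array([[f,0,p['cx']],[0,f,p['cy']],[0,0,1]]),np.array(p['distortion']),p
def c2w(n,P,s=None):
    k,d,p=K(n); P=np.atleast_2d(P)
    if 'view' in p:
        V=np.linalg.inv(np.array(p['view']))
    else:
        s=s or ctrl.sense(); T=np.eye(4); T[:3,:3]=rot(s['ee_rot']); T[:3,3]=s['eef_pos']; V=T@np.array(p['tool_from_camera'])
    return P@V[:3,:3].T+V[:3,3]
def px2w(n,uv,z,s=None):
    k,d,p=K(n); u=cv2.undistortPoints(np.array(uv,float).reshape(-1,1,2),k,d).reshape(-1,2)
    z=np.asarray(z,float).reshape(-1,1)
    return c2w(n,np.hstack([u*z,z]),s)
def cloud(n,d,s=None):
    v,u=np.mgrid[0:480,0:640]; P=px2w(n,np.stack([u,v],-1).reshape(-1,2),d.reshape(-1),s).reshape(480,640,3); P[d==0]=np.nan; return P
E
python3 - <<'E'
from h import *
s=ctrl.sense(); print({k:np.round(v,3).tolist() for k,v in s.items()}); print(rot(s['ee_rot']).round(3), ctrl.grip_depth)
for n in ['scene','side','wrist']:
    cap(n,n+'0'); p=ctrl.camera_params(n); print(n,{k:np.round(v,3).tolist() for k,v in p.items()})
E
```

```text
{'time_s': 0.0, 'joints': [-1.341, 0.313, 1.498, 0.0, 1.331, -0.223], 'dq': [0.001, 0.001, -0.0, -0.001, -0.001, 0.002], 'tau': [-0.0, -41.227, -25.974, -0.0, 0.004, 0.0], 'eef_pos': [229.6, -471.78, 201.907], 'ee_rot': [0.6, -0.599, 0.375, -0.375], 'force': [-0.3, 0.137, -0.535], 'wrist_torque': [0.042, -0.003, -0.063], 'grip_width': 1.003}
[[ 0.438 -0.     0.899]
 [-0.899  0.001  0.438]
 [-0.001 -1.     0.   ]] 18.700000000000003
scene {'fovy': 46.211, 'cx': 320.427, 'cy': 236.815, 'distortion': [0.007, 0.0, 0.0, 0.0, 0.0], 'view': [[0.772, 0.636, -0.0, -441.769], [0.528, -0.641, -0.558, -182.54], [-0.355, 0.43, -0.83, 1501.568], [0.0, 0.0, 0.0, 1.0]]}
side {'fovy': 49.048, 'cx': 313.979, 'cy': 232.684, 'distortion': [0.031, 0.0, 0.0, 0.0, 0.0], 'view': [[-0.749, -0.663, -0.001, 437.41], [-0.469, 0.531, -0.705, 278.704], [0.468, -0.527, -0.709, 977.24], [0.0, 0.0, 0.0, 1.0]]}
wrist {'fovy': 59.116, 'cx': 319.219, 'cy': 239.381, 'distortion': [-0.058, 0.0, 0.0, 0.0, 0.0], 'tool_from_camera': [[1.0, 0.0, 0.0, -0.874], [-0.0, -0.317, 0.948, -171.255], [0.0, -0.948, -0.317, 80.706], [0.0, 0.0, 0.0, 1.0]]}
```

View pics/scene0.png

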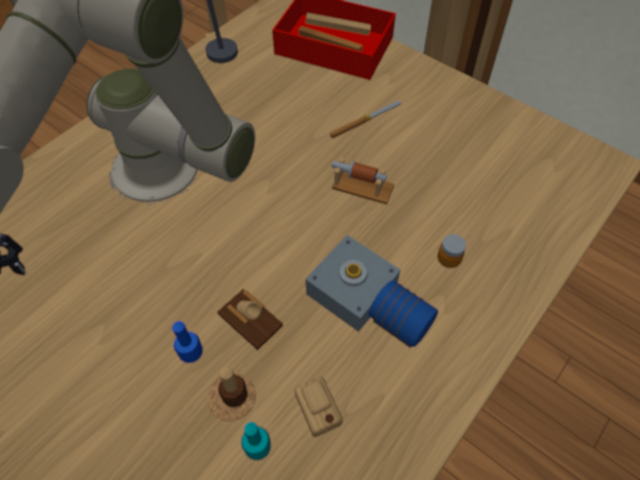

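View pics/side0.png

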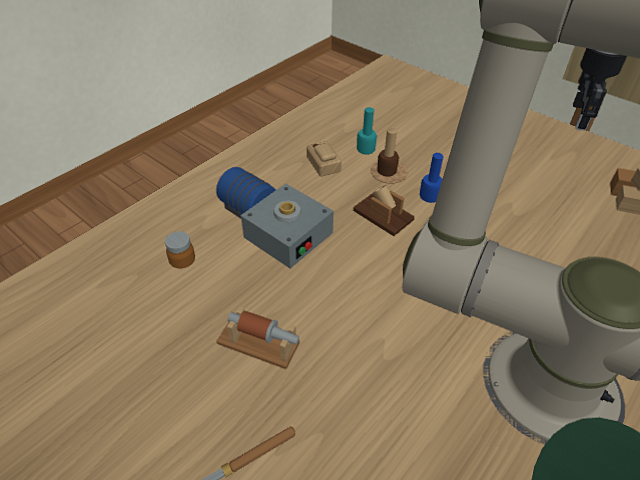

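View pics/wrist0.png

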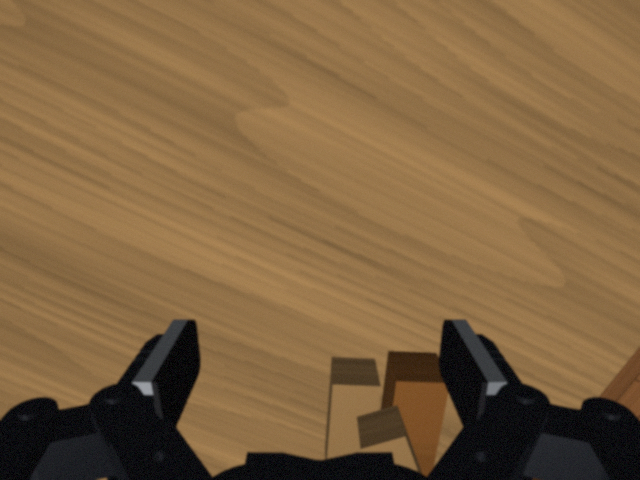

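```bash
python3 - <<'E'
from h import *
for n in ['scene','side']:
    for q in ['drum_mid','drum_collar','drum_head','cradle_mid','rest_mouth','socket_mouth','mallet_grip','mallet_face','mat_top','wax_jar','blank','gouge']:
        r=ctrl.pinpoint(n,q)
        print(n,q,[(c2w(n,x['centre'])[0].round(0).tolist(),round(x['score'],2)) for x in r[:4]])
E
```

```text
scene drum_mid [([466.0, 297.0, 60.0], 0.94)]
scene drum_collar [([435.0, 287.0, 60.0], 0.97), ([626.0, 47.0, 93.0], 0.52)]
scene drum_head [([518.0, 319.0, 66.0], 0.87)]
scene cradle_mid [([468.0, 300.0, 62.0], 0.97)]
scene rest_mouth [([521.0, -163.0, 73.0], 0.88), ([590.0, -301.0, 5.0], 0.67)]
scene socket_mouth [([627.0, 42.0, 93.0], 0.57)]
scene mallet_grip [([596.0, -307.0, 103.0], 0.95), ([455.0, -297.0, 101.0], 0.81)]
scene mallet_face [([594.0, -306.0, 3.0], 0.96), ([697.0, -349.0, -1.0], 0.78), ([453.0, -297.0, 0.0], 0.65), ([467.0, 300.0, 63.0], 0.23)]
scene mat_top [([590.0, -310.0, 4.0], 0.86), ([522.0, 319.0, 65.0], 0.68)]
scene wax_jar [([755.0, 253.0, 2.0], 0.86)]
scene blank [([746.0, -217.0, 0.0], 0.73)]
scene gouge [([330.0, 500.0, 1.0], 0.83)]
side drum_mid [([469.0, 296.0, 62.0], 0.57)]
side drum_collar [([435.0, 284.0, 60.0], 0.74)]
side drum_head [([521.0, 317.0, 59.0], 0.85)]
side cradle_mid [([470.0, 304.0, 59.0], 0.64), ([434.0, 283.0, 57.0], 0.4), ([745.0, -217.0, 1.0], 0.34)]
side rest_mouth [([521.0, -161.0, 74.0], 0.91), ([627.0, 44.0, 92.0], 0.61)]
side socket_mouth [([630.0, 45.0, 94.0], 0.74)]
side mallet_grip [([594.0, -307.0, 106.0], 0.8), ([704.0, -353.0, 101.0], 0.69), ([458.0, -293.0, 103.0], 0.67)]
side mallet_face [([452.0, -301.0, 6.0], 0.97), ([596.0, -310.0, 6.0], 0.81)]
side mat_top [([592.0, -308.0, 5.0], 0.92)]
side wax_jar [([759.0, 260.0, 1.0], 0.6), ([434.0, 284.0, 60.0], 0.18)]
side blank [([745.0, -218.0, -2.0], 0.75), ([468.0, 293.0, 59.0], 0.53)]
side gouge [([328.0, 500.0, 5.0], 0.95)]
```

```bash
python3 - <<'E'
import cv2
a=cv2.imread('pics/side0.png')
cv2.imwrite('pics/crop_a.png',cv2.resize(a[90:240,210:460],(800,480),interpolation=cv2.INTER_CUBIC))
b=cv2.imread('pics/scene0.png')
cv2.imwrite('pics/crop_b.png',cv2.resize(b[280:470,160:360],(631,600),interpolation=cv2.INTER_CUBIC))
E
```

```text
(no output)
```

View pics/crop_a.png

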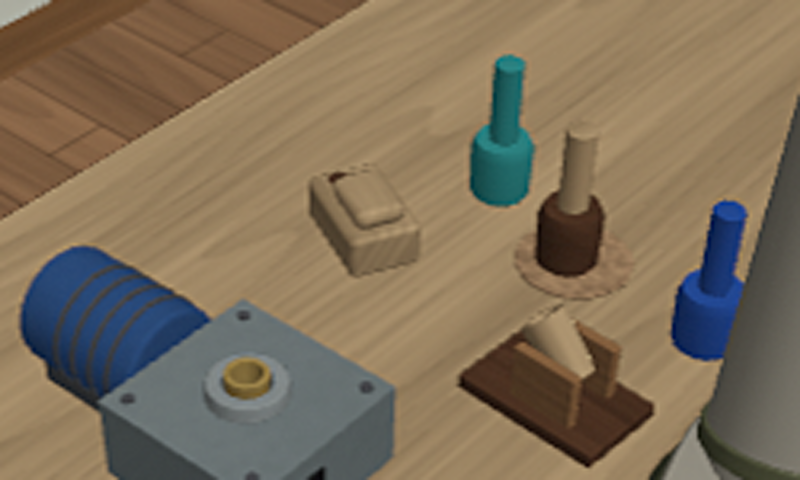

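View pics/crop_b.png

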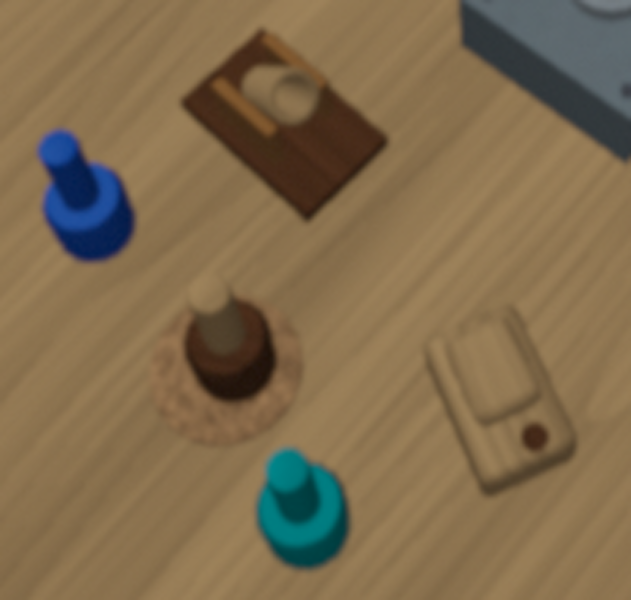

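>>> {"api": "drive_tool", "payload": {"gripper": [0,0,0,0,0,0,0,0,0,0,0,0,0,0,0,0,0,0,0,0], "offset": [[-0.0293,0,0.0275],[-0.0293,0,0.0275],[-0.0293,0,0.0275],[-0.0293,0,0.0275],[-0.0293,0,0.0275],[-0.0293,0,0.0275],[-0.0293,0,0.0275],[-0.0293,0,0.0275],[-0.0293,0,0.0275],[-0.0293,0,0.0275],[-0.0293,0,0.0275],[-0.0293,0,0.0275],[-0.0293,0,0.0275],[-0.0293,0,0.0275],[-0.0293,0,0.0275],[-0.0293,0,0.0275],[-0.0293,0,0.0275],[-0.0293,0,0.0275],[-0.0293,0,0.0275],[-0.0293,0,0.0275]], "turn": [0,0,0,0,0,0,0,0,0,0,0,0,0,0,0,0,0,0,0,0], "force": 20}}

```text
time_s: 3.02
eef_pos: [467.9, 297.7, 202.4]
ee_rot: [0.6, -0.6, 0.375, -0.375]
force: [-0.6, -0.0, 0.7]
grip_width: 0.998
```

>>> {"api": "drive_tool", "payload": {"gripper": [0,0,0], "offset": [[0,0,0],[0,0,0],[0,0,0]], "turn": [5,0,0]}}

```text
time_s: 3.27
eef_pos: [467.7, 295.2, 202.3]
ee_rot: [-0.583, 0.583, -0.4, 0.4]
force: [0.2, -0.2, 0.1]
grip_width: 0.998
```

```bash
cat > wl.py <<'E'
from h import *
import sys
s=ctrl.sense(); M=rot(s['ee_rot'])
print(s['time_s'],s['eef_pos'].round(1) if hasattr(s['eef_pos'],'round') else s['eef_pos'],'yaw x',np.degrees(np.arctan2(M[1,0],M[0,0])).round(1),'z',np.degrees(np.arctan2(M[1,2],M[0,2])).round(1),np.round(s['joints'],2),'F',np.round(s['force'],1),s['grip_width'])
cam=sys.argv[1]; im,d=cap(cam,sys.argv[2])
for q in sys.argv[3:]:
    r=ctrl.pinpoint(cam,q); print(q,[(c2w(cam,x['centre'],s)[0].round(1).tolist(),round(x['score'],2)) for x in r[:3]])
E
python3 wl.py wrist w1 drum_mid drum_collar drum_head cradle_mid
```

```text
3.2667 [467.7 295.2 202.3] yaw x -68.9 z 21.1 [ 0.35  0.38  1.41 -0.    1.36  1.55] F [ 0.2 -0.2  0.1] 0.9978629306256281
drum_mid [([469.0, 299.9, 61.6], 0.65)]
drum_collar [([433.1, 286.5, 55.5], 0.85)]
drum_head [([519.0, 316.0, 60.4], 0.92)]
cradle_mid []
```

View pics/w1.png

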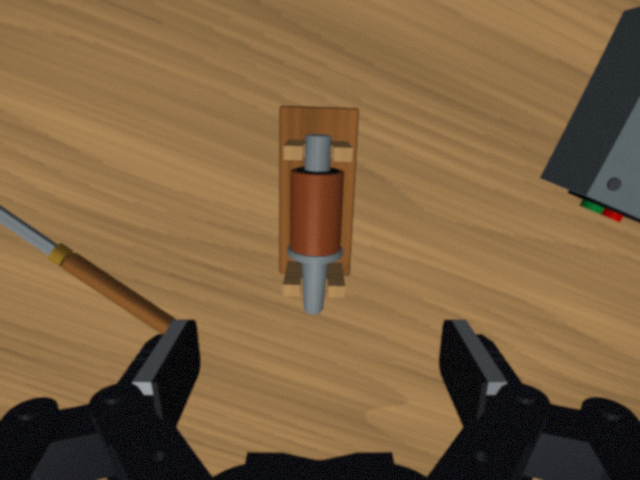

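```bash
python3 - <<'E'
from h import *
s=ctrl.sense(); d=np.load('pics/w1.npy'); im=cv2.imread('pics/w1.png')[:,:,::-1].astype(int)
C=cloud('wrist',d,s)
m=(im[:,:,0]-im[:,:,2]>50)&(im[:,:,0]-im[:,:,1]>35); m[:160]=0;m[260:]=0;m[:,:285]=0;m[:,350:]=0
P=C[m]; P=P[P[:,2]>45]; print(len(P),P.min(0),P.max(0),np.median(P,0))
a=np.radians(20); 
ax=P[:,:2]-P[:,:2].mean(0); u,S,v=np.linalg.svd(ax,full_matrices=False); print(np.degrees(np.arctan2(v[0,1],v[0,0])))
# whole drum z>55 in window
Q=C[120:320,280:355].reshape(-1,3);Q=Q[Q[:,2]>63]
e=v[0]*np.sign(v[0,0]); n=np.array([-e[1],e[0]])
print('range along',(P[:,:2]@e).min(),(P[:,:2]@e).max(),'across',(P[:,:2]@n).min(),(P[:,:2]@n).max(), 'all along',(Q[:,:2]@e).min(),(Q[:,:2]@e).max())
t=(np.percentile(P[:,:2]@e,1)+np.percentile(P[:,:2]@e,99))/2; w=(np.percentile(P[:,:2]@n,1)+np.percentile(P[:,:2]@n,99))/2
print('mid',t*e+w*n)
B=C[100:330,270:365].reshape(-1,3); B=B[(B[:,2]>66)]; h=np.histogram(B[:,:2]@e,bins=20); 
ts=B[:,:2]@e
for lo in np.arange(ts.min(),ts.max(),8):
    k=(ts>=lo)&(ts<lo+8); print(round(lo-t,1),k.sum(),np.round(B[k,2].max() if k.any() else 0,1), np.round(np.median(B[k,:2]@n)-w,1))
E
```

```text
4153 [433.39344345 271.02107231  51.05492552] [511.24812849 325.98281093  82.65154837] [468.57661863 298.13592038  78.02837753]
-162.64591347706178
range along 503.7994275439846 574.1469715823848 across 123.08656399089865 165.35294960141448 all along 447.95729304194435 590.7387339446286
mid [467.34052081 297.86031731]
-87.0 102 70.4 -2.7
-79.0 131 70.2 -2.4
-71.0 181 71.1 -1.8
-63.0 191 71.2 -2.7
-55.0 194 72.4 -1.5
-47.0 149 72.9 -1.9
-39.0 381 84.2 1.4
-31.0 526 83.4 -1.8
-23.0 511 81.7 -0.6
-15.0 520 81.9 -0.1
-7.0 533 82.5 -0.3
1.0 548 81.8 0.2
9.0 566 82.7 0.5
17.0 572 81.7 0.9
25.0 578 82.0 0.3
33.0 248 71.3 0.8
41.0 280 72.0 1.2
49.0 202 71.8 1.7
```

>>> {"api": "drive_tool", "payload": {"gripper": [0,0,0,0], "offset": [[0,0.03,0.018],[0,0.03,0],[0,0,0],[0,0,0]], "turn": [1.5,0,0,0]}}

```text
time_s: 3.85
eef_pos: [484.2, 301.3, 142.3]
ee_rot: [-0.577, 0.578, -0.409, 0.408]
force: [-0.9, 1.4, 0.9]
grip_width: 0.999
```

```bash
python3 wl.py wrist w2 drum_mid drum_head
```

```text
3.85 [484.2 301.3 142.3] yaw x -70.6 z 19.4 [ 0.35  0.46  1.44 -0.    1.24  1.58] F [-0.9  1.4  0.9] 0.9993279181651016
drum_mid [([466.7, 299.1, 60.4], 0.67)]
drum_head [([523.4, 311.9, 57.6], 0.96)]
```

View pics/w2.png

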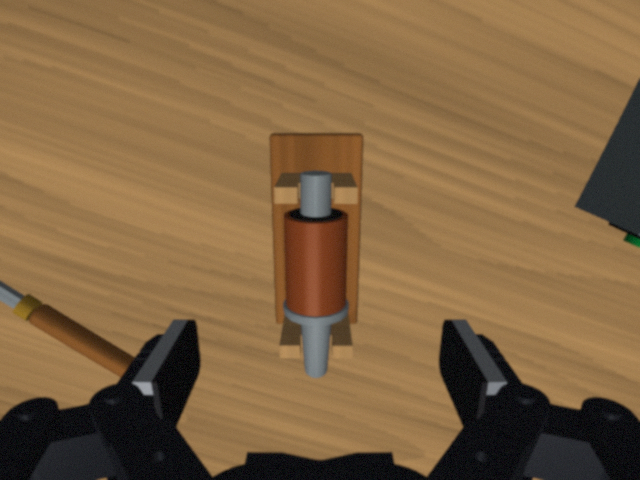

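>>> {"api": "drive_tool", "payload": {"gripper": [0,0,0,0,0], "offset": [[-0.0027,0.03,0],[0,0.03,0],[0,0.03,0],[0,0.0135,0],[0,0,0]], "turn": [0,0,0,0,0]}}

```text
time_s: 4.42
eef_pos: [482.8, 304.0, 37.5]
ee_rot: [-0.576, 0.578, -0.409, 0.408]
force: [0.3, -0.4, -0.4]
grip_width: 1.0
```

>>> {"api": "drive_tool", "payload": {"gripper": [0.3,0.45,0.6,0.8,1,1,1,1], "offset": [[0,0,0],[0,0,0],[0,0,0],[0,0,0],[0,0,0],[0,0,0],[0,0,0],[0,0,0]], "turn": [0,0,0,0,0,0,0,0], "force": 20}}

```text
time_s: 5.08
eef_pos: [484.4, 304.8, 40.4]
ee_rot: [0.578, -0.577, 0.408, -0.409]
force: [-0.4, -0.2, 5.8]
grip_width: 0.375
```

```bash
python3 wl.py wrist w3 drum_mid drum_head;python3 wl.py side s3
```

```text
5.0833 [484.4 304.8  40.4] yaw x -70.5 z 19.5 [0.36 0.59 1.54 0.   1.01 1.59] F [-0.4 -0.2  5.8] 0.37453688587327433
drum_mid [([465.8, 301.4, 59.7], 0.92)]
drum_head [([518.6, 315.9, 60.1], 0.74)]
5.2333 [484.4 304.8  40.4] yaw x -70.5 z 19.5 [0.36 0.59 1.54 0.   1.01 1.59] F [-1.5 -0.3  6.2] 0.37536483492480727
```

View pics/w3.png

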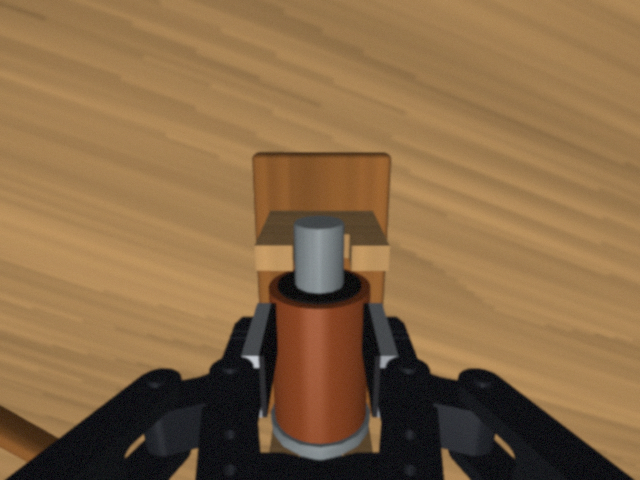

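```bash
python3 - <<'E'
import cv2
a=cv2.imread('pics/s3.png')
cv2.imwrite('pics/c3.png',cv2.resize(a[260:400,180:340],(800,700)[:2] if 0 else (686,600),interpolation=cv2.INTER_CUBIC))
E
```

```text
(no output)
```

View pics/c3.png

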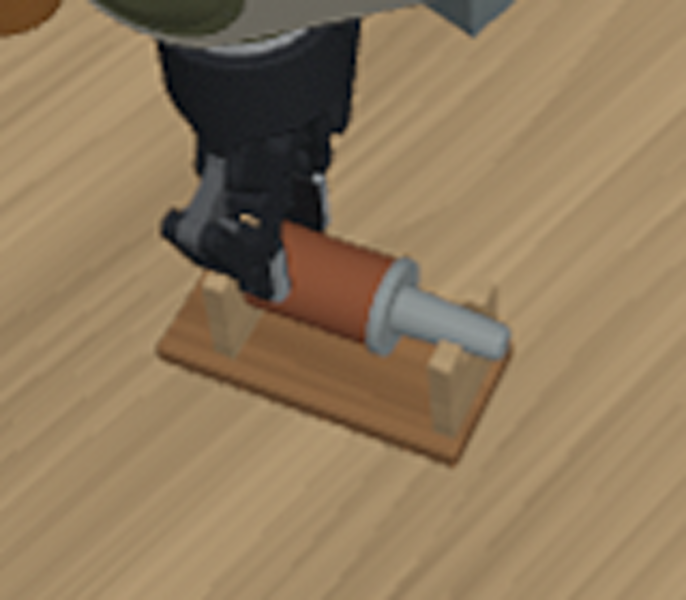

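>>> {"api": "drive_tool", "payload": {"gripper": [1,1,1,1], "offset": [[0,-0.008,0],[0,-0.012,0],[0,-0.012,0],[0,0,0]], "turn": [0,0,0,0]}}

```text
time_s: 5.62
eef_pos: [485.1, 305.0, 73.9]
ee_rot: [0.579, -0.576, 0.407, -0.409]
force: [0.0, 0.1, -0.1]
grip_width: -0.0
```

```bash
python3 wl.py side s4;  python3 - <<'E'
import cv2
a=cv2.imread('pics/s4.png')
cv2.imwrite('pics/c4.png',cv2.resize(a[240:400,180:340],(600,600),interpolation=cv2.INTER_CUBIC))
E
```

```text
5.6167 [485.1 305.   73.9] yaw x -70.6 z 19.4 [0.36 0.54 1.51 0.   1.08 1.59] F [ 0.   0.1 -0.1] -7.102615705507368e-05
```

View pics/c4.png

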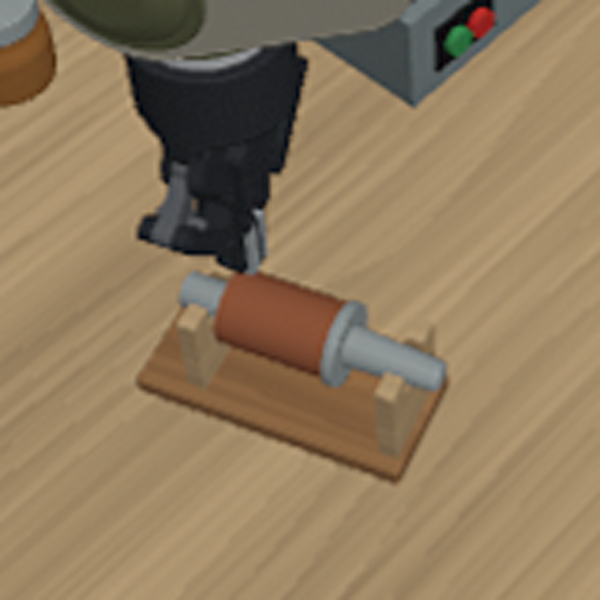

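```bash
python3 wl.py side s5 drum_mid drum_head drum_collar; python3 wl.py wrist w5 drum_mid drum_head drum_collar; python3 - <<'E'
from h import *
for n in ['side','wrist']:
  k,d,p=K(n)
  for P in [[485.1,305,73.9],[467.5,298,60],[520.3,316.6,60],[433.5,286,60]]:
    if n=='side': c=np.array(p['view'])@np.r_[P,1]
    else:
      s=ctrl.sense();T=np.eye(4); T[:3,:3]=rot(s['ee_rot']); T[:3,3]=s['eef_pos']; c=np.linalg.inv(T@np.array(p['tool_from_camera']))@np.r_[P,1]
    print(n,P,cv2.projectPoints(c[:3].reshape(1,3),np.zeros(3),np.zeros(3),k,d)[0].ravel().round(0))
E
```

```text
5.6667 [484.5 304.7  72.5] yaw x -70.6 z 19.4 [0.36 0.54 1.52 0.   1.08 1.59] F [-0.1  0.  -0.4] -0.0040814232288275375
drum_mid [([467.9, 297.5, 61.1], 0.92)]
drum_head [([520.8, 316.7, 59.3], 0.73), ([759.7, 256.4, 0.3], 0.18)]
drum_collar [([432.9, 282.7, 59.0], 0.95)]
5.8667 [483.4 304.3  70.3] yaw x -70.6 z 19.4 [ 0.36  0.55  1.52 -0.    1.08  1.59] F [ 0.2 -0.1  0.3] 0.0013921311249467854
drum_mid [([467.7, 301.4, 60.6], 0.73)]
drum_head [([518.3, 315.4, 60.5], 0.55)]
drum_collar []
side [485.1, 305, 73.9] [246. 318.]
side [467.5, 298, 60] [256. 325.]
side [520.3, 316.6, 60] [230. 316.]
side [433.5, 286, 60] [273. 331.]
wrist [485.1, 305, 73.9] [321. 289.]
wrist [467.5, 298, 60] [322. 313.]
wrist [520.3, 316.6, 60] [322. 199.]
wrist [433.5, 286, 60] [322. 375.]
```

View pics/w5.png

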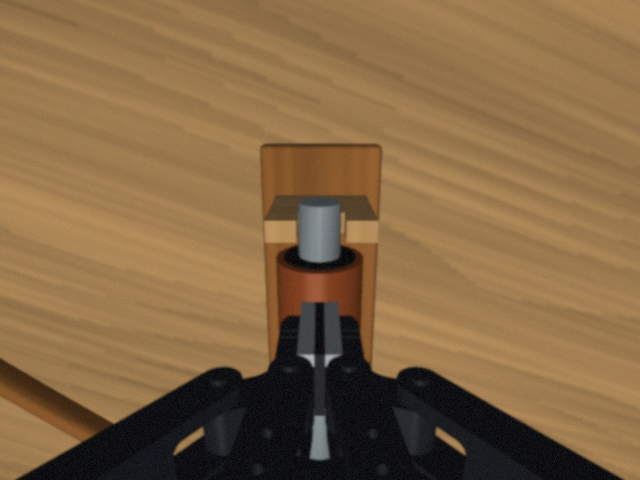

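```bash
python3 - <<'E'
from h import *
s=ctrl.sense(); d=np.load('pics/w5.npy'); C=cloud('wrist',d,s)
for v in [255,270,285,295,300,306,312,320,335,350]: print(v,C[v,312].round(1),C[v,328].round(1))
E
```

```text
255 [496.8 313.2  68.1] [499.2 306.6  68.4]
270 [493.  311.7  75.4] [495.9 305.6  77.2]
285 [488.5 310.1  80.3] [490.5 303.7  79.8]
295 [484.1 308.6  80.2] [486.  302.1  79.4]
300 [481.7 307.8  79.8] [484.  301.4  79.8]
306 [492.6 311.1 107.2] [494.2 305.6 106.5]
312 [492.1 310.8 110.5] [494.2 305.7 111.1]
320 [492.3 310.8 116.5] [494.9 306.1 118. ]
335 [492.2 310.6 125.7] [494.  305.9 125.9]
350 [492.7 310.7 134.8] [494.3 306.2 134.9]
```

>>> {"api": "drive_tool", "payload": {"gripper": [0,0,0,0,0,0,0], "offset": [[0,-0.03,0],[0,-0.01,0],[0,0,0],[0,0,0],[0,0,0],[0,0,0],[0,0,0]], "turn": [0,0,0,0,0,0,0]}}

```text
time_s: 6.65
eef_pos: [483.4, 304.3, 110.1]
ee_rot: [-0.577, 0.578, -0.409, 0.408]
force: [-0.8, 0.6, -0.0]
grip_width: 0.976
```

>>> {"api": "drive_tool", "payload": {"gripper": [0,0,0,0,0], "offset": [[0,0.03,0],[0,0.04,0],[0,0.02,0],[0,0,0],[0,0,0]], "turn": [0,0,0,0,0]}}

```text
time_s: 7.07
eef_pos: [483.5, 304.3, 20.6]
ee_rot: [-0.577, 0.578, -0.409, 0.408]
force: [-1.0, -0.5, 0.2]
grip_width: 1.0
```

```bash
python3 wl.py wrist w6 ;python3 wl.py side s6; python3 - <<'E'
from h import *
a=cv2.imread('pics/s6.png')
cv2.imwrite('pics/c6.png',cv2.resize(a[240:400,180:340],(600,600),interpolation=cv2.INTER_CUBIC))
s=ctrl.sense(); d=np.load('pics/w6.npy'); C=cloud('wrist',d,s)
M=rot(s['ee_rot']);T=(C-np.array(s['eef_pos']))@M
for v in range(300,470,12): print(v,[T[v,u].round(0).tolist() for u in (140,165,185,455,475)])
E
```

```text
7.0667 [483.5 304.3  20.6] yaw x -70.6 z 19.4 [0.36 0.61 1.55 0.   0.98 1.59] F [-1.  -0.5  0.2] 0.9996214451464357
7.1167 [484.4 304.7  22. ] yaw x -70.6 z 19.4 [0.36 0.61 1.55 0.   0.98 1.59] F [ 0.7 -0.4  0.6] 1.0026362705331262
300 [[-92.0, 22.0, -17.0], [-79.0, 22.0, -16.0], [-69.0, 21.0, -16.0], [68.0, 22.0, -16.0], [78.0, 20.0, -16.0]]
312 [[-93.0, 21.0, -23.0], [-80.0, 21.0, -23.0], [-69.0, 20.0, -22.0], [69.0, 21.0, -23.0], [79.0, 20.0, -22.0]]
324 [[-94.0, 20.0, -30.0], [-81.0, 22.0, -30.0], [-45.0, -49.0, 10.0], [44.0, -49.0, 10.0], [80.0, 21.0, -30.0]]
336 [[-95.0, 22.0, -38.0], [-49.0, -57.0, 10.0], [-44.0, -54.0, 9.0], [42.0, -55.0, 10.0], [48.0, -57.0, 11.0]]
348 [[-95.0, 20.0, -44.0], [-47.0, -63.0, 10.0], [-43.0, -57.0, 6.0], [42.0, -57.0, 7.0], [46.0, -64.0, 11.0]]
360 [[-55.0, -64.0, 6.0], [-44.0, -70.0, 11.0], [-43.0, -57.0, 2.0], [42.0, -59.0, 3.0], [43.0, -70.0, 11.0]]
372 [[-49.0, -76.0, 11.0], [-44.0, -73.0, 9.0], [-44.0, -58.0, -2.0], [42.0, -60.0, -1.0], [42.0, -73.0, 9.0]]
384 [[-48.0, -79.0, 9.0], [-43.0, -75.0, 6.0], [-44.0, -59.0, -6.0], [42.0, -61.0, -4.0], [42.0, -75.0, 7.0]]
396 [[-45.0, -86.0, 11.0], [-44.0, -74.0, 2.0], [-43.0, -61.0, -9.0], [42.0, -63.0, -8.0], [42.0, -77.0, 4.0]]
408 [[-43.0, -91.0, 12.0], [-43.0, -77.0, 0.0], [-76.0, 20.0, -83.0], [76.0, 21.0, -84.0], [42.0, -77.0, 0.0]]
420 [[-42.0, -94.0, 11.0], [-33.0, -101.0, 18.0], [-77.0, 21.0, -92.0], [77.0, 21.0, -92.0], [32.0, -101.0, 18.0]]
432 [[-37.0, -103.0, 16.0], [-32.0, -104.0, 17.0], [-78.0, 20.0, -100.0], [77.0, 20.0, -100.0], [31.0, -103.0, 16.0]]
444 [[-36.0, -107.0, 17.0], [nan, nan, nan], [-28.0, -106.0, 16.0], [26.0, -106.0, 16.0], [30.0, -107.0, 16.0]]
456 [[-35.0, -109.0, 16.0], [-30.0, -110.0, 16.0], [-26.0, -109.0, 16.0], [25.0, -109.0, 16.0], [29.0, -109.0, 16.0]]
468 [[-34.0, -113.0, 17.0], [-29.0, -113.0, 18.0], [-25.0, -113.0, 17.0], [24.0, -112.0, 16.0], [28.0, -112.0, 16.0]]
```

View pics/w6.png

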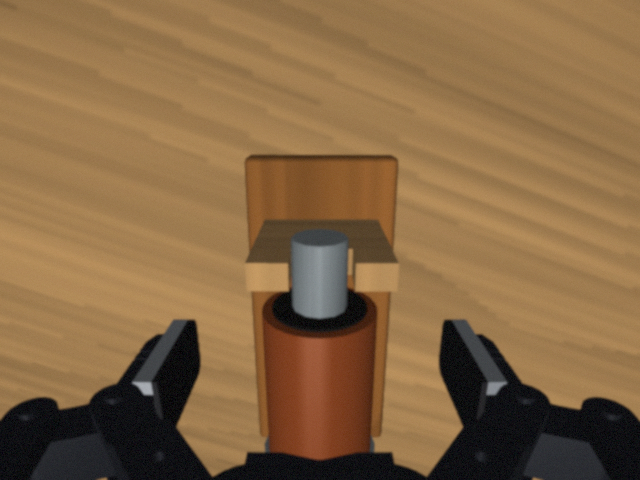

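View pics/c6.png

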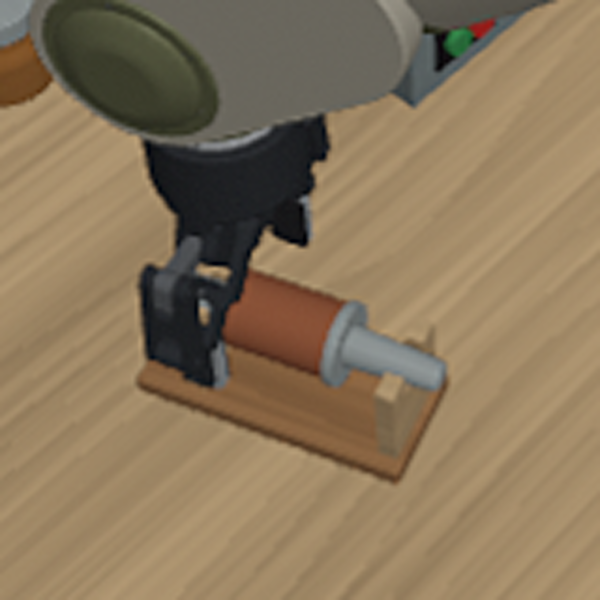

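```bash
python3 - <<'E'
from h import *
k,d,p=K('side')
for P in [[470,344,20],[470,344,35],[470,344,50],[470,344,70],[460,340,35],[460,340,70],[480,348,35]]:
  c=np.array(p['view'])@np.r_[P,1]
  print(P,cv2.projectPoints(c[:3].reshape(1,3),np.zeros(3),np.zeros(3),k,d)[0].ravel().round(0))
dd=np.load('pics/s6.npy'); C=cloud('side',dd)
for v in range(310,348,4): print(v,[C[v,u].round(0).tolist() for u in (225,230,234,238,242)])
E
```

```text
[470, 344, 20] [239. 352.]
[470, 344, 35] [238. 348.]
[470, 344, 50] [237. 343.]
[470, 344, 70] [236. 337.]
[460, 340, 35] [243. 349.]
[460, 340, 70] [242. 339.]
[480, 348, 35] [233. 346.]
310 [[469.0, 357.0, 167.0], [465.0, 350.0, 163.0], [466.0, 341.0, 154.0], [466.0, 333.0, 145.0], [462.0, 327.0, 143.0]]
314 [[462.0, 363.0, 167.0], [455.0, 358.0, 169.0], [476.0, 336.0, 127.0], [508.0, 305.0, 66.0], [459.0, 331.0, 138.0]]
318 [[458.0, 367.0, 164.0], [451.0, 362.0, 165.0], [467.0, 343.0, 131.0], [462.0, 339.0, 132.0], [458.0, 333.0, 129.0]]
322 [[457.0, 369.0, 156.0], [452.0, 363.0, 155.0], [502.0, 321.0, 63.0], [458.0, 342.0, 126.0], [483.0, 317.0, 76.0]]
326 [[458.0, 370.0, 144.0], [452.0, 364.0, 144.0], [465.0, 348.0, 114.0], [459.0, 344.0, 116.0], [478.0, 322.0, 74.0]]
330 [[467.0, 366.0, 120.0], [452.0, 366.0, 135.0], [459.0, 353.0, 114.0], [457.0, 346.0, 107.0], [479.0, 323.0, 61.0]]
334 [[460.0, 372.0, 121.0], [450.0, 368.0, 127.0], [460.0, 354.0, 101.0], [458.0, 347.0, 95.0], [500.0, 310.0, 12.0]]
338 [[519.0, 337.0, 11.0], [451.0, 370.0, 116.0], [462.0, 354.0, 87.0], [457.0, 349.0, 85.0], [493.0, 316.0, 13.0]]
342 [[512.0, 343.0, 11.0], [504.0, 338.0, 13.0], [463.0, 355.0, 74.0], [462.0, 347.0, 66.0], [488.0, 321.0, 9.0]]
346 [[511.0, 346.0, 1.0], [498.0, 343.0, 11.0], [489.0, 340.0, 16.0], [484.0, 335.0, 16.0], [478.0, 330.0, 16.0]]
```

>>> {"api": "drive_tool", "payload": {"gripper": [0,0.3,0.45,0.6,0.8,1,1,1,1], "offset": [[0,0.011,0],[0,0,0],[0,0,0],[0,0,0],[0,0,0],[0,0,0],[0,0,0],[0,0,0],[0,0,0]], "turn": [0,0,0,0,0,0,0,0,0], "force": 20}}

```text
time_s: 7.92
eef_pos: [484.0, 304.5, 10.4]
ee_rot: [0.577, -0.577, 0.408, -0.409]
force: [-1.3, -0.9, 4.6]
grip_width: 0.463
```

```bash
python3 wl.py wrist w7
```

```text
7.9167 [484.  304.5  10.4] yaw x -70.6 z 19.4 [0.36 0.63 1.56 0.   0.95 1.59] F [-1.3 -0.9  4.6] 0.46298336140863444
```

View pics/w7.png

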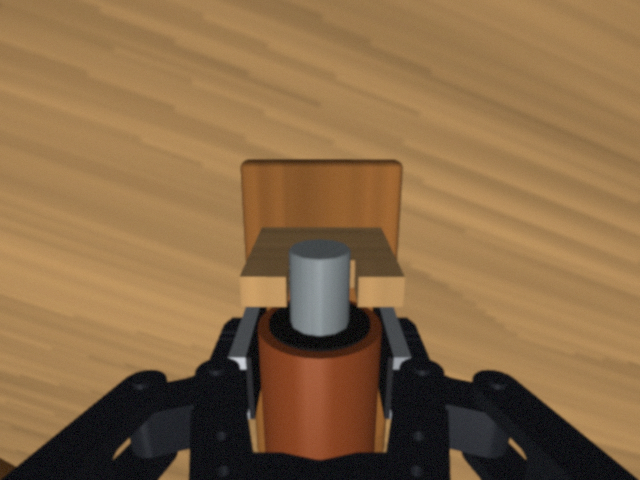

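>>> {"api": "drive_tool", "payload": {"gripper": [1,1,1,1,1], "offset": [[0,-0.006,0],[0,-0.01,0],[0,-0.01,0],[0,-0.004,0],[0,0,0]], "turn": [0,0,0,0,0]}}

```text
time_s: 8.38
eef_pos: [484.5, 304.7, 41.5]
ee_rot: [0.578, -0.577, 0.408, -0.409]
force: [0.1, -0.2, -2.4]
grip_width: 0.462
```

```bash
python3 wl.py side s8;  python3 - <<'E'
import cv2
a=cv2.imread('pics/s8.png')
cv2.imwrite('pics/c8.png',cv2.resize(a[240:400,180:340],(600,600),interpolation=cv2.INTER_CUBIC))
E
```

```text
8.3833 [484.5 304.7  41.5] yaw x -70.6 z 19.4 [0.36 0.58 1.54 0.   1.02 1.59] F [ 0.1 -0.2 -2.4] 0.46225978868355305
```

View pics/c8.png

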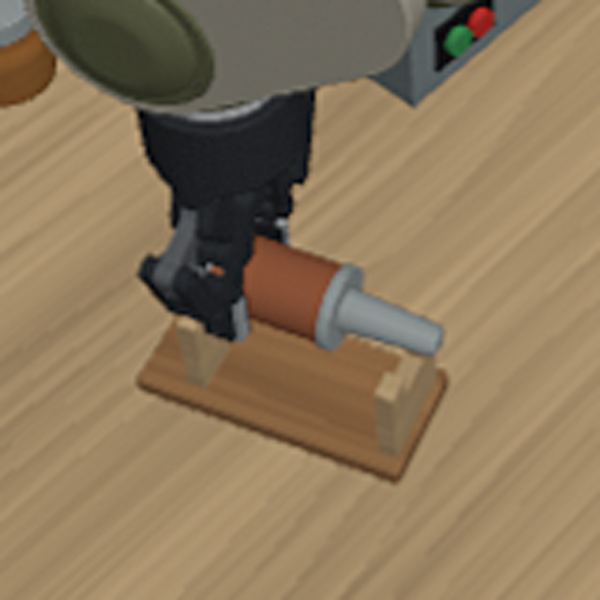

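>>> {"api": "drive_tool", "payload": {"gripper": [1,1,1,1,1,1,1,1,1,1], "offset": [[0,-0.01,0],[0,0,-0.015],[0,0,-0.03],[0,0,-0.03],[0,0,-0.024],[0,0,-0.01],[0,0.015,0],[0,0.015,0],[0,0.008,0],[0,0,0]], "turn": [0,0,0,0,0,0,0,0,0,0]}}

```text
time_s: 9.27
eef_pos: [380.3, 267.8, 11.0]
ee_rot: [-0.576, 0.578, -0.409, 0.408]
force: [-0.2, 0.7, -3.0]
grip_width: 0.465
```

```bash
cat > cr.py <<'E'
import cv2,sys
a=cv2.imread(f'pics/{sys.argv[1]}.png'); x,y,w,h=map(int,sys.argv[2:6]); k=min(800/w,600/h)
cv2.imwrite(f'pics/{sys.argv[1]}_c.png',cv2.resize(a[y:y+h,x:x+w],None,fx=k,fy=k,interpolation=cv2.INTER_CUBIC))
E
python3 wl.py side s9; python3 cr.py s9 200 250 200 150
```

```text
9.2667 [380.3 267.8  11. ] yaw x -70.6 z 19.4 [ 0.36  0.45  1.88 -0.    0.81  1.59] F [-0.2  0.7 -3. ] 0.4654499795956488
```

View pics/s9_c.png

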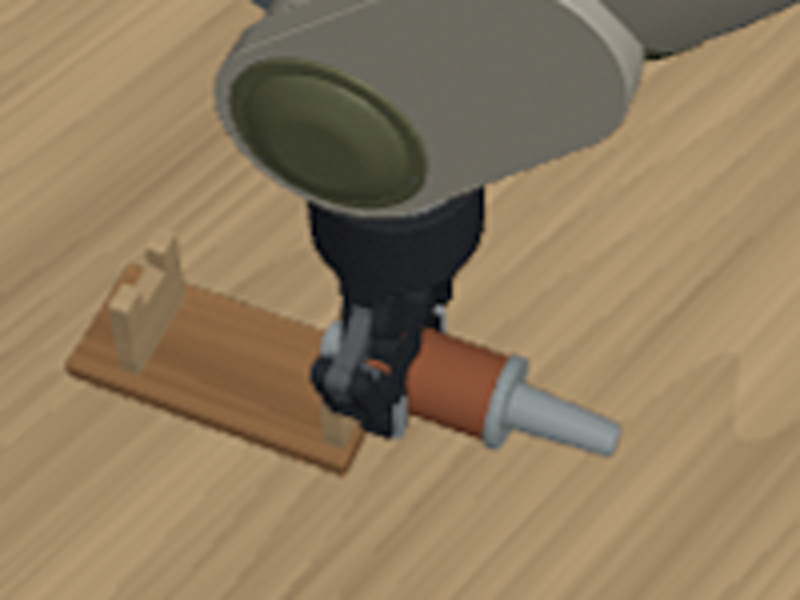

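>>> {"api": "drive_tool", "payload": {"gripper": [1,1,1,1], "offset": [[0,0.004,0],[0,0.004,0],[0,0.003,0],[0,0,0]], "turn": [0,0,0,0]}}

```text
time_s: 9.65
eef_pos: [381.0, 268.2, 0.9]
ee_rot: [0.577, -0.577, 0.408, -0.408]
force: [-1.8, -1.4, 1.8]
grip_width: 0.46
```

```bash
python3 wl.py side s10; python3 cr.py s10 200 250 200 150
```

```text
9.65 [381.  268.2   0.9] yaw x -70.6 z 19.4 [0.36 0.47 1.89 0.   0.79 1.59] F [-1.8 -1.4  1.8] 0.45989735210032817
```

View pics/s10_c.png

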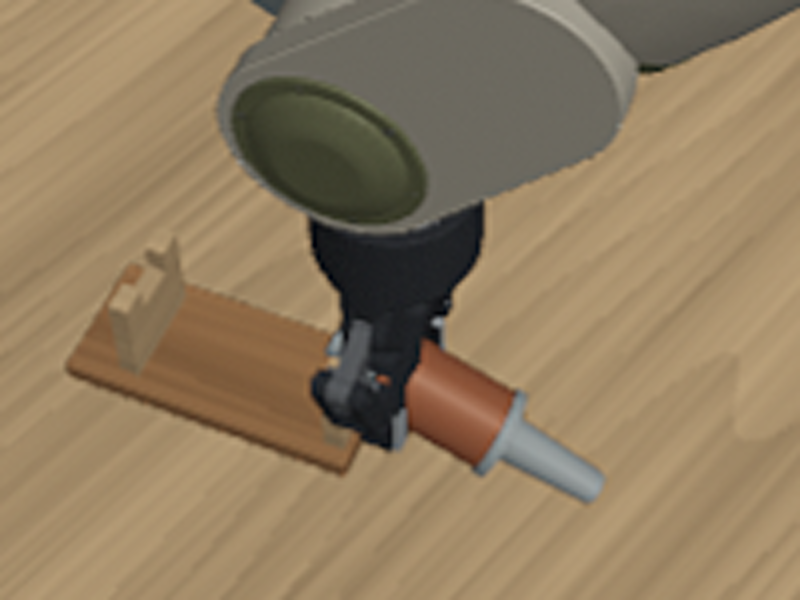

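>>> {"api": "drive_tool", "payload": {"gripper": [1,1,1,1,1,1,1,1,1,1,1,1,1,1,1,1,1,1,1,1], "offset": [[0,-0.01,0],[0,-0.02,0],[0,-0.035,0],[0,-0.035,0],[0.01,-0.025,0],[0.025,-0.005,-0.003],[0.033,0,-0.007],[0.035,0,-0.007],[0.035,0,-0.007],[0.035,0,-0.007],[0.035,0,-0.007],[0.035,0,-0.007],[0.035,0,-0.007],[0.035,0,-0.007],[0.035,0,-0.007],[0.035,0,-0.007],[0.035,0,-0.007],[0.022,0,-0.006],[0.011,0,-0.003],[0,0,0]], "turn": [0,0,0,0,0,0,0,0,0,0,0,0,0,0,0,0,0,0,0,0], "force": 45}}

```text
time_s: 11.37
eef_pos: [447.2, -188.5, 131.3]
ee_rot: [-0.577, 0.577, -0.409, 0.409]
force: [0.2, 1.1, -3.0]
grip_width: 0.454
```

```bash
python3 wl.py wrist w11 rest_mouth;python3 wl.py side s11 drum_head drum_mid drum_collar rest_mouth; python3 wl.py scene sc11 drum_head drum_mid drum_collar rest_mouth
```

```text
11.3667 [ 447.2 -188.5  131.3] yaw x -70.7 z 19.3 [-0.64  0.3   1.72 -0.    1.13  0.59] F [ 0.2  1.1 -3. ] 0.45362279106964926
rest_mouth [([522.7, -165.6, 73.8], 0.73)]
11.4667 [ 447.  -185.9  131.1] yaw x -70.6 z 19.4 [-0.64  0.3   1.72  0.    1.13  0.59] F [-0.3 -0.1 -2.2] 0.4578988557823634
drum_head [([478.5, -176.2, 195.0], 0.63)]
drum_mid [([430.0, -192.8, 175.8], 0.57)]
drum_collar []
rest_mouth [([520.3, -162.7, 77.2], 0.64), ([588.9, -310.8, 4.7], 0.56)]
11.7167 [ 447.3 -185.8  131.2] yaw x -70.5 z 19.5 [-0.64  0.3   1.72  0.    1.13  0.59] F [ 0.7 -0.5 -3.2] 0.45554093617326136
drum_head [([478.1, -173.0, 198.5], 0.64)]
drum_mid [([432.1, -190.9, 178.3], 0.64)]
drum_collar [([400.4, -199.6, 165.8], 0.56), ([328.8, 496.5, 1.9], 0.21)]
rest_mouth [([521.9, -161.0, 77.1], 0.85)]
```

View pics/w11.png

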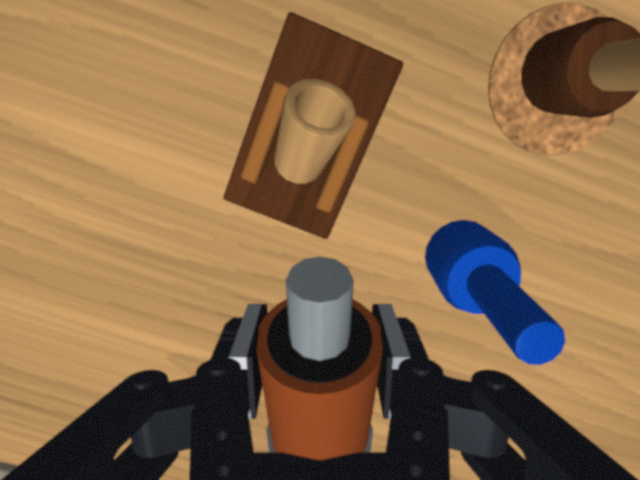

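View pics/s11.png

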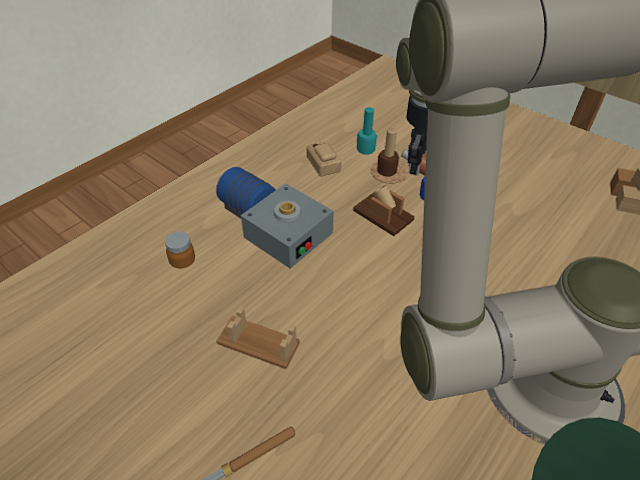

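```bash
python3 - <<'E'
from h import *
s={'ee_rot':None}
# pose at w11 (camera at t=11.3667)
from scipy.spatial.transform import Rotation as R
s={'eef_pos':[447.2,-187.0,131.2],'ee_rot':[-0.577,0.577,-0.409,0.409]}
q=np.array(s['ee_rot']);s['ee_rot']=q/np.linalg.norm(q)
d=np.load('pics/w11.npy'); C=cloud('wrist',d,s)
for uv in [(290,16),(400,64),(327,234),(227,197),(240,190),(395,70)]: print(uv,C[uv[1],uv[0]].round(1))
# boards / foot corner plane intersect
c=[C[v,u] for u,v in [(290,16),(400,64),(326,233),(227,196)]]
e1=c[0]-c[3]; e2=c[1]-c[2]; print('yaw',np.degrees(np.arctan2(e1[1],e1[0])),np.degrees(np.arctan2(e2[1],e2[0])),np.linalg.norm(e1),np.mean(c,0).round(1))
# mouth rim: sample ellipse ring
import cv2
P=C[75:190,265:360].reshape(-1,3); P=P[P[:,2]>40]; print(P.max(0),P.min(0))
for uv in [(319,82),(288,98),(349,103),(322,132),(300,84),(340,90),(296,120),(340,124)]: print(uv,C[uv[1],uv[0]].round(1))
im=cv2.imread('pics/w11.png')[60:200,220:400]; cv2.imwrite('pics/w11c.png',cv2.resize(im,None,fx=4,fy=4,interpolation=cv2.INTER_CUBIC))
E
```

```text
(290, 16) [ 563.8 -126.1   14.2]
(400, 64) [ 560.7 -201.2   13. ]
(327, 234) [ 437.5 -195.6   13. ]
(227, 197) [ 439.9 -120.4   12.9]
(240, 190) [ 448.1 -127.8   14.5]
(395, 70) [ 556.  -199.4   14.4]
yaw -2.700106520385259 -3.12022413754008 123.06228301854374 [ 500.9 -160.6   13.7]
[ 533.19317291 -132.34510339   88.79843793] [ 471.78164955 -189.45903429   40.02153556]
(319, 82) [ 531.2 -156.6   63.3]
(288, 98) [ 518.2 -144.5   77.4]
(349, 103) [ 526.3 -175.2   68.5]
(322, 132) [ 508.6 -166.1   86.2]
(300, 84) [ 526.8 -147.7   69.4]
(340, 90) [ 531.  -168.5   65. ]
(296, 120) [ 509.7 -152.    84.5]
(340, 124) [ 514.9 -173.8   78.4]
```

View pics/w11c.png

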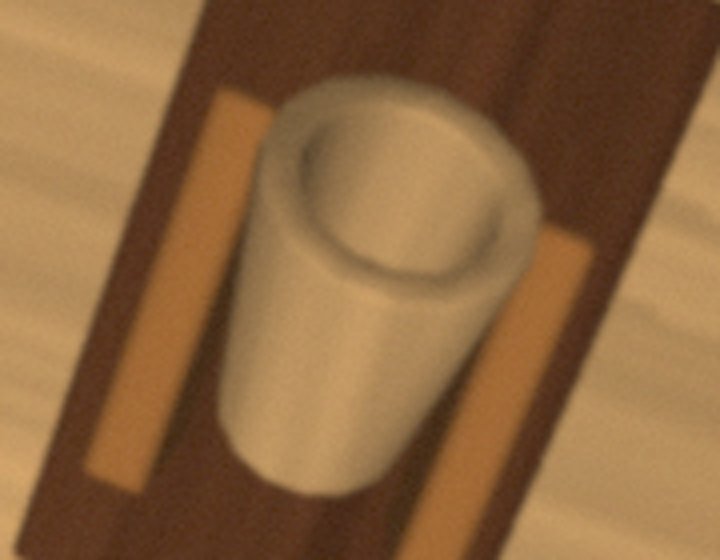

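>>> {"api": "drive_tool", "payload": {"gripper": [1,1,1,1,1,1,1,1,1,1,1,1], "offset": [[0.004,0,0.016],[0.009,0,0.034],[0.009,0,0.036],[0.009,0,0.036],[0.009,0,0.036],[0.005,0,0.018],[0,-0.01,0.007],[0,-0.01,0],[0,0,0],[0,0,0],[0,0,0],[0,0,0]], "turn": [0,0,0,0,0,0,5.5,5.5,5.5,5.8,0,0]}}

```text
time_s: 12.97
eef_pos: [634.6, -168.2, 150.7]
ee_rot: [0.488, -0.488, 0.512, -0.511]
force: [0.0, 0.7, -2.3]
grip_width: 0.454
```

```bash
python3 wl.py side s12 drum_head drum_mid drum_collar ; python3 wl.py scene sc12 drum_head drum_mid drum_collar; python3 cr.py s12 300 60 200 150;python3 cr.py sc12 200 240 200 150
```

```text
12.9667 [ 634.6 -168.2  150.7] yaw x -92.7 z -2.7 [-0.44  0.65  1.12  0.    1.37  1.18] F [ 0.   0.7 -2.3] 0.45431011199088933
drum_head [([668.5, -170.9, 215.7], 0.7)]
drum_mid [([616.9, -170.8, 195.4], 0.63)]
drum_collar [([582.8, -166.3, 180.5], 0.57)]
13.1667 [ 634.7 -168.3  150.9] yaw x -92.8 z -2.8 [-0.44  0.65  1.12  0.    1.37  1.18] F [ 0.4  1.  -2.7] 0.4535947604340845
drum_head [([665.0, -170.6, 221.0], 0.76), ([597.7, -303.9, 102.9], 0.34)]
drum_mid [([617.4, -164.3, 194.3], 0.79)]
drum_collar [([586.6, -163.8, 182.8], 0.69)]
```

View pics/s12_c.png

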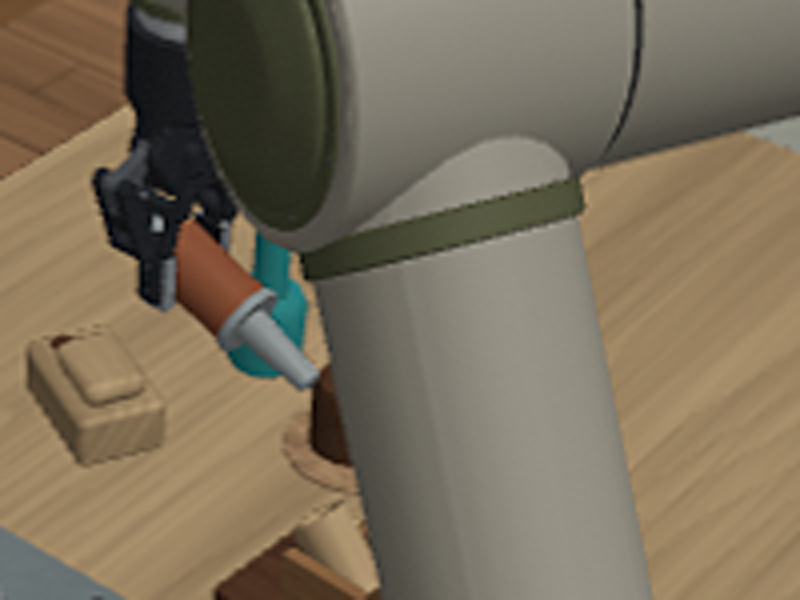

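View pics/sc12_c.png

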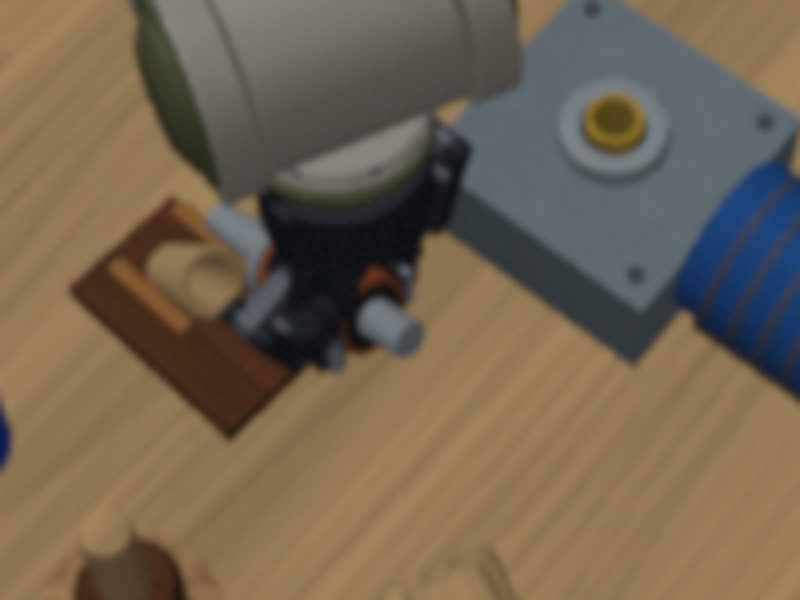

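```bash
cat > rp.py <<'E'
from h import *
def ray(n,uv):
    a=px2w(n,[uv],[100.])[0]; b=px2w(n,[uv],[1000.])[0]; return a,b-a
def onplane(n,uv,M,nn):
    a,dv=ray(n,uv); t=((np.array(M)-a)@nn)/(dv@nn); return a+t*dv
E
python3 - <<'E'
from rp import *
nn=np.array([.048,.9988,0]); G=[634.6,-168.2,200]
for name,uv in [('tip',(376.5,155.5)),('collar',(363,140.5)),('collar2',(361,139))]:
    p=onplane('side',uv,G,nn); print(name,p.round(1),'tilt from G', np.degrees(np.arctan2(200.3-p[2],634.6-p[0])).round(1), np.hypot(200.3-p[2],634.6-p[0]).round(1))
E
```

```text
tip [ 538.6 -163.6  162.9] tilt from G 21.3 103.1
collar [ 580.6 -165.6  183.3] tilt from G 17.5 56.6
collar2 [ 586.8 -165.9  184.5] tilt from G 18.3 50.4
```

>>> {"api": "drive_tool", "payload": {"gripper": [1,1,1,1,1], "offset": [[0,0.02,0],[0,0.025,0],[0,0.016,0],[0,0.008,0],[0,0,0]], "turn": [0,0,0,0,0]}}

```text
time_s: 13.78
eef_pos: [634.0, -167.9, 80.2]
ee_rot: [0.487, -0.488, 0.513, -0.511]
force: [0.3, 0.5, -2.0]
grip_width: 0.455
```

```bash
python3 wl.py side s13 ; python3 wl.py scene sc13;  python3 cr.py s13 320 100 160 120;python3 cr.py sc13 200 240 160 120
```

```text
13.7833 [ 634.  -167.9   80.2] yaw x -92.8 z -2.8 [-0.44  0.71  1.21  0.    1.23  1.18] F [ 0.3  0.5 -2. ] 0.4547482659648288
13.8333 [ 634.7 -168.3   81.9] yaw x -92.8 z -2.8 [-0.44  0.71  1.2  -0.    1.23  1.18] F [-0.6  0.5 -1.4] 0.45601355360748247
```

View pics/s13_c.png

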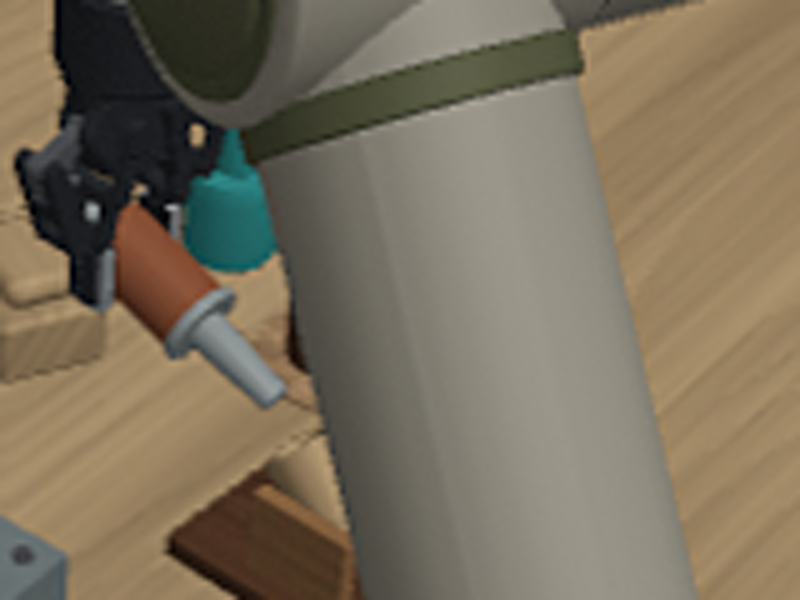

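View pics/sc13_c.png

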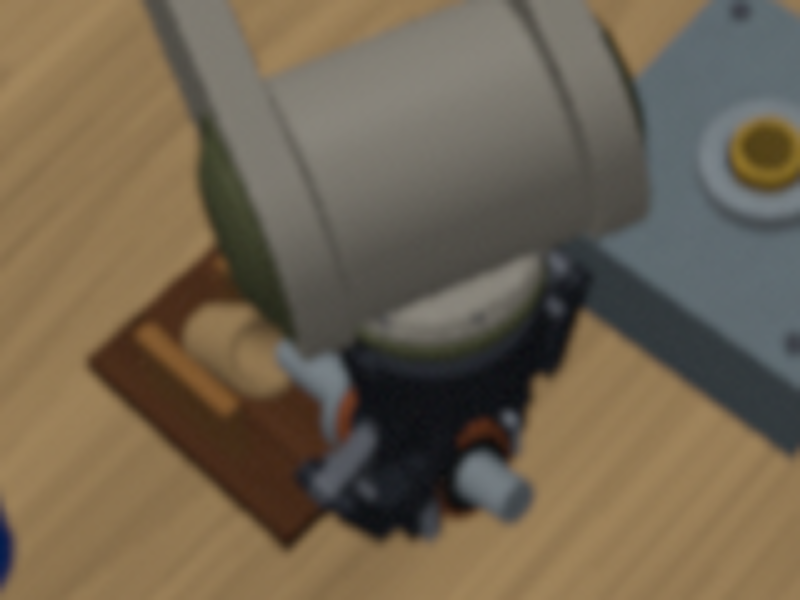

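>>> {"api": "drive_tool", "payload": {"gripper": [1,1,1,1,1], "offset": [[0,0.005,-0.005],[0,0.007,-0.007],[0,0.007,-0.007],[0,0.005,-0.005],[0,0,0]], "turn": [0,0,0,0,0], "force": 25}}

```text
time_s: 14.3
eef_pos: [609.7, -167.0, 57.6]
ee_rot: [0.487, -0.487, 0.513, -0.512]
force: [0.4, 0.9, -3.3]
grip_width: 0.456
```

```bash
python3 wl.py side s14 ; python3 wl.py scene sc14;  python3 cr.py s14 320 100 160 120;python3 cr.py sc14 200 240 160 120
```

```text
14.3 [ 609.7 -167.    57.6] yaw x -92.9 z -2.9 [-0.45  0.68  1.32 -0.    1.14  1.17] F [ 0.4  0.9 -3.3] 0.4564061757809749
14.35 [ 610.6 -167.2   58.3] yaw x -92.9 z -2.9 [-0.45  0.68  1.32  0.    1.14  1.17] F [-0.9  0.5 -2.5] 0.4545117017164298
```

View pics/s14_c.png

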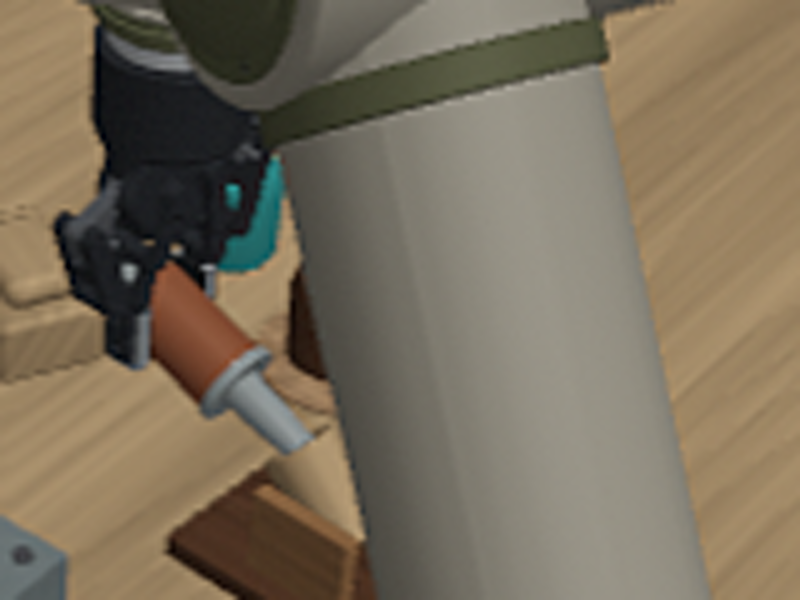

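View pics/sc14_c.png

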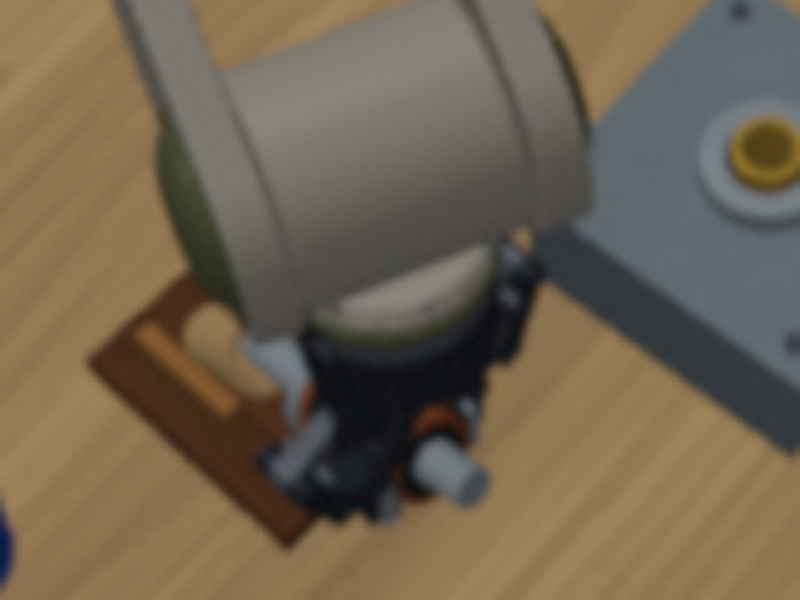

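```bash
cat > tip.py <<'E'
from rp import *
import sys
nn=np.array([.0506,.9987,0]); M=np.array([521,-162,75.])
for a in sys.argv[2:]:
    uv=tuple(map(float,a.split(','))); p=onplane(sys.argv[1],uv,M,nn); print(uv,'s,z rel M',((p-M)@[.9987,-.0506,0]).round(1),(p-M)[2].round(1))
def proj(n,P):
    k,d,p=K(n); c=np.array(p['view'])@np.r_[P,1]; return cv2.projectPoints(c[:3].reshape(1,3),np.zeros(3),np.zeros(3),k,d)[0].ravel().round(1)
if sys.argv[1]=='side':
    for o in [(0,0),(-13.5*.7,13.5*.7),(13.5*.7,-13.5*.7),(-14,14),(-5.7,-5.7)]: print(o,proj('side',M+o[0]*np.array([.9987,-.0506,0])+[0,0,o[1]]))
E
python3 tip.py side 378.5,189
```

```text
(378.5, 189.0) s,z rel M 1.2 -1.8
(0, 0) [378.9 188.7]
(-9.45, 9.45) [382.4 187.4]
(9.45, -9.45) [375.6 189.9]
(-14, 14) [384.1 186.8]
(-5.7, -5.7) [380.6 191.6]
```

>>> {"api": "drive_tool", "payload": {"gripper": [1,1,1,1,1,1], "offset": [[0,0.0035,-0.0035],[0,0,-0.001],[0,-0.004,-0.002],[0,-0.004,-0.002],[0,-0.004,-0.002],[0,0,0]], "turn": [0,0,0,0,0,0], "force": 25}}

```text
time_s: 14.9
eef_pos: [600.6, -166.7, 67.8]
ee_rot: [-0.488, 0.487, -0.512, 0.513]
force: [1.8, -0.0, -4.0]
grip_width: 0.453
```

```bash
python3 wl.py side s15 ;  python3 cr.py s15 320 100 160 120
```

```text
14.9 [ 600.6 -166.7   67.8] yaw x -92.9 z -2.9 [-0.46  0.65  1.34  0.    1.15  1.16] F [ 1.8 -0.  -4. ] 0.45302057186293193
```

View pics/s15_c.png

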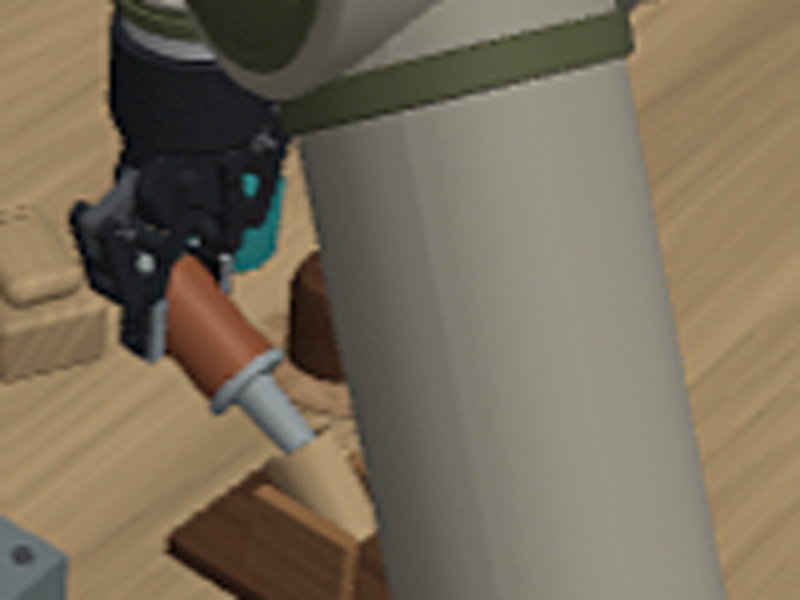

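>>> {"api": "drive_tool", "payload": {"gripper": [1,1,1,1,1,1,1], "offset": [[0,-0.003,-0.002],[0,-0.003,-0.003],[0,-0.003,-0.003],[0,-0.003,-0.003],[0,-0.002,-0.004],[0,-0.001,-0.004],[0,0,0]], "turn": [0,0,0,0,0,0,0], "force": 25}}

```text
time_s: 15.53
eef_pos: [581.5, -165.8, 82.2]
ee_rot: [-0.488, 0.487, -0.512, 0.513]
force: [4.1, -0.6, -4.3]
grip_width: 0.449
```

```bash
python3 wl.py side s16 ;  python3 cr.py s16 320 100 160 120
```

```text
15.5333 [ 581.5 -165.8   82.2] yaw x -92.9 z -2.9 [-0.47  0.6   1.4   0.    1.15  1.15] F [ 4.1 -0.6 -4.3] 0.44887418923034417
```

View pics/s16_c.png

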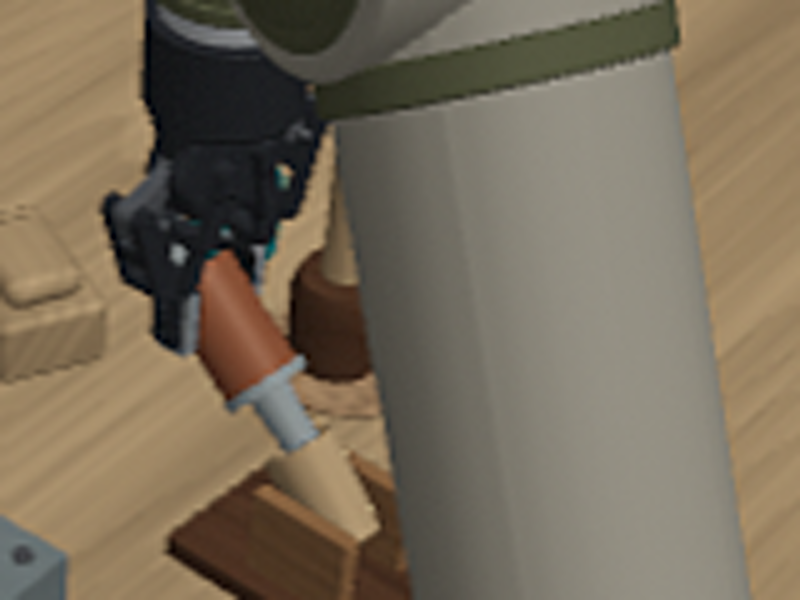

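>>> {"api": "drive_tool", "payload": {"gripper": [1,1,1,1,1,1], "offset": [[0,0.0025,-0.0035],[0,0.003,-0.0035],[0,0.003,-0.003],[0,0.003,-0.003],[0,0.003,-0.003],[0,0,0]], "turn": [0,0,0,0,0,0]}}

```text
time_s: 16.08
eef_pos: [565.1, -164.8, 66.6]
ee_rot: [0.487, -0.487, 0.512, -0.512]
force: [2.0, -0.8, -4.1]
grip_width: 0.455
```

```bash
python3 wl.py side s17 ;  python3 cr.py s17 320 100 160 120
```

```text
16.0833 [ 565.1 -164.8   66.6] yaw x -92.9 z -2.9 [-0.48  0.58  1.46 -0.    1.09  1.14] F [ 2.  -0.8 -4.1] 0.45533025967489454
```

View pics/s17_c.png

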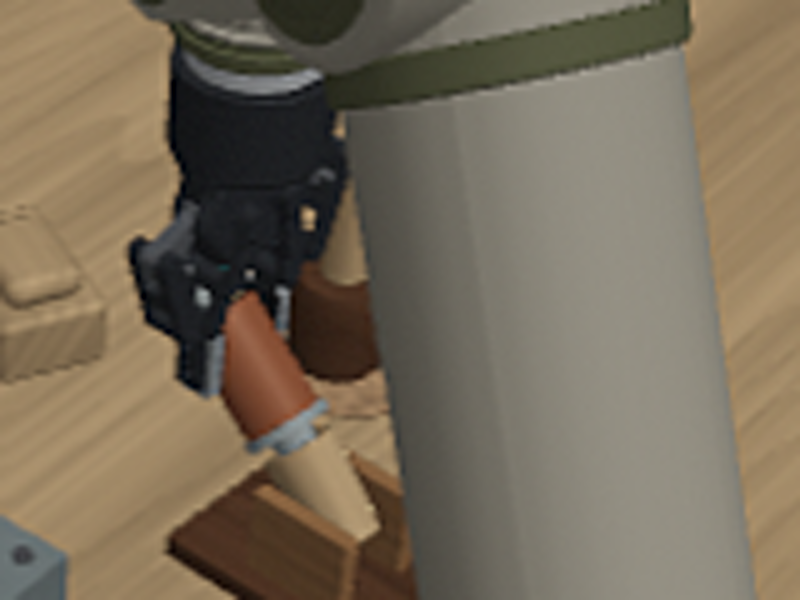

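>>> {"api": "drive_tool", "payload": {"gripper": [1,1,1,1,1], "offset": [[0,0.002,-0.0025],[0,0.0015,-0.0025],[0,0.001,-0.001],[0,0,0],[0,0,0]], "turn": [0,0,0,0,0]}}

```text
time_s: 16.55
eef_pos: [559.5, -164.6, 62.6]
ee_rot: [-0.487, 0.487, -0.512, 0.512]
force: [5.1, -1.1, -2.3]
grip_width: 0.453
```

```bash
python3 wl.py side s18 ;  python3 cr.py s18 320 100 160 120
```

```text
16.55 [ 559.5 -164.6   62.6] yaw x -92.9 z -2.9 [-0.49  0.58  1.49 -0.    1.08  1.13] F [ 5.1 -1.1 -2.3] 0.4532180240009862
```

View pics/s18_c.png

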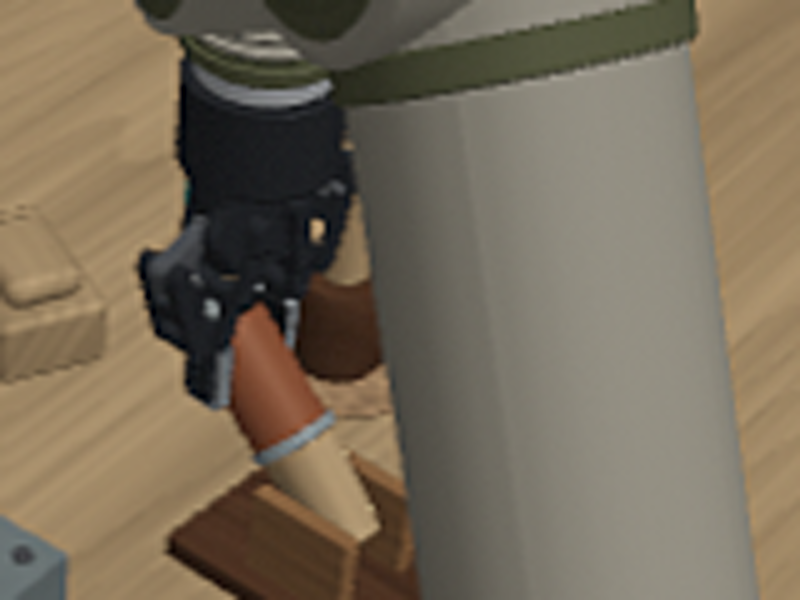

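>>> {"api": "drive_tool", "payload": {"gripper": [0.45,0.4,0.3,0.2,0,0,0,0,0,0], "offset": [[0,0,0],[0,0,0],[0,0,0],[0,0,0],[0,0,0],[0,0,0],[0,-0.01,0],[0,-0.03,0],[0,-0.03,0],[0,0,0]], "turn": [0,0,0,0,0,0,0,0,0,0]}}

```text
time_s: 17.43
eef_pos: [561.7, -165.7, 139.1]
ee_rot: [-0.489, 0.486, -0.509, 0.516]
force: [-0.0, -0.7, 0.4]
grip_width: 0.999
```

```bash
python3 wl.py side s19 drum_mid drum_head drum_collar ;  python3 cr.py s19 320 100 160 120; python3 wl.py wrist w19 drum_mid drum_head drum_collar; python3 wl.py scene sc19 drum_mid drum_head drum_collar
```

```text
17.4333 [ 561.7 -165.7  139.1] yaw x -92.8 z -2.8 [-0.49  0.49  1.41 -0.    1.23  1.13] F [-0.  -0.7  0.4] 0.999161238275844
drum_mid [([550.6, -168.4, 95.9], 0.6)]
drum_head [([593.5, -167.7, 130.5], 0.63), ([522.3, -165.2, 72.1], 0.35)]
drum_collar [([527.1, -168.0, 70.8], 0.63)]
17.6333 [ 558.9 -164.3  131.9] yaw x -92.9 z -2.9 [-0.49  0.5   1.42 -0.    1.23  1.13] F [ 0.4  0.3 -0.5] 0.9976472722628352
drum_mid [([554.5, -162.8, 94.6], 0.89)]
drum_head [([594.5, -166.7, 132.7], 0.89)]
drum_collar []
17.8333 [ 559.  -164.3  131.7] yaw x -92.9 z -2.9 [-0.49  0.5   1.41 -0.    1.23  1.13] F [ 0.4 -0.6 -0.5] 1.0003985254422523
drum_mid [([550.4, -164.5, 95.1], 0.57)]
drum_head [([591.6, -161.2, 135.7], 0.57)]
drum_collar [([522.4, -158.7, 74.3], 0.91)]
```

View pics/s19_c.png

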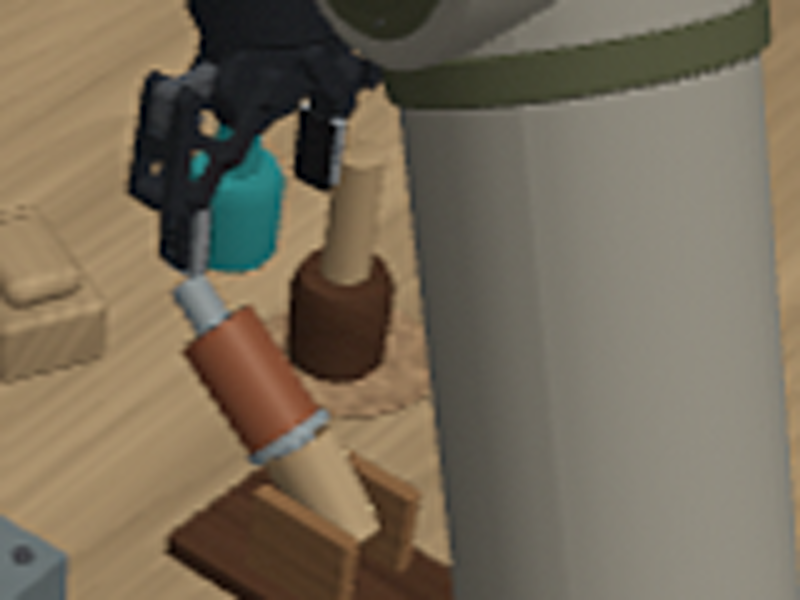

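View pics/w19.png

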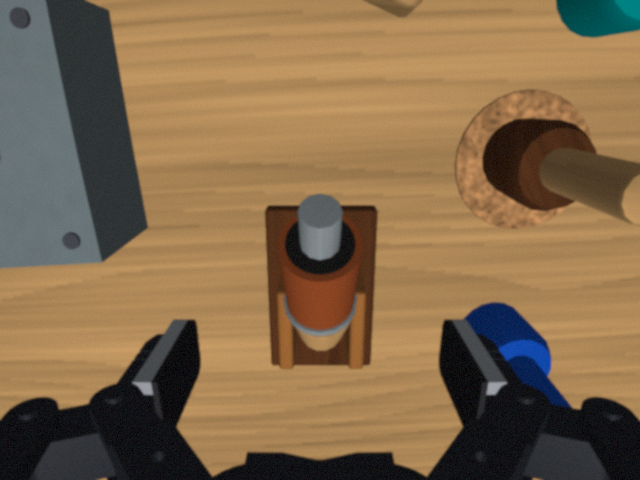

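>>> {"api": "drive_tool", "payload": {"gripper": [0,0,0,0,0.3,0.45,0.6,0.8,1,1,1], "offset": [[0,0.025,0],[0,0.03,0],[0,0.014,0.0005],[0,0,0],[0,0,0],[0,0,0],[0,0,0],[0,0,0],[0,0,0],[0,0,0],[0,0,0]], "turn": [0,0,0,0,0,0,0,0,0,0,0], "force": 25}}

```text
time_s: 18.95
eef_pos: [560.6, -164.8, 64.6]
ee_rot: [-0.488, 0.487, -0.512, 0.513]
force: [0.8, 1.0, 6.5]
grip_width: 0.453
```

```bash
python3 wl.py side s20 ;  python3 cr.py s20 320 100 160 120
```

```text
18.95 [ 560.6 -164.8   64.6] yaw x -92.9 z -2.9 [-0.49  0.58  1.48  0.    1.08  1.13] F [0.8 1.  6.5] 0.4527673108035412
```

View pics/s20_c.png

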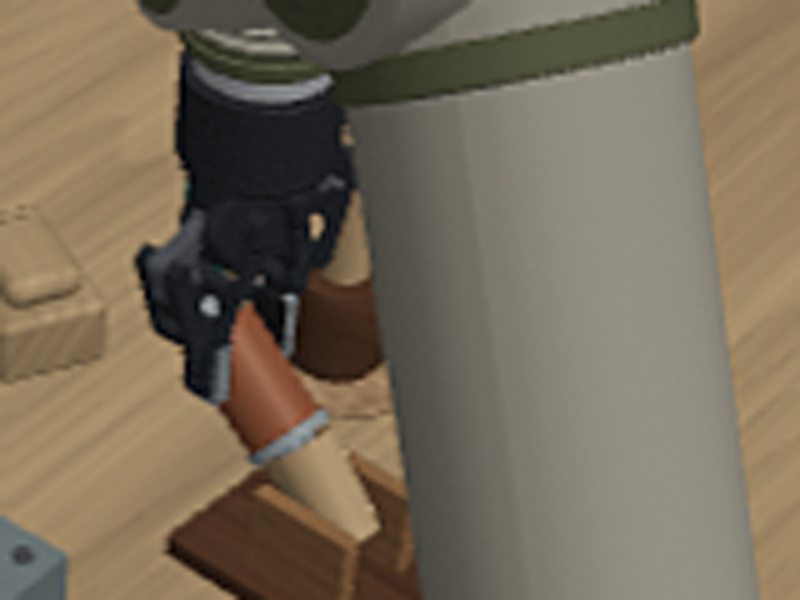

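>>> {"api": "drive_tool", "payload": {"gripper": [1,1,1,1,1,1,1], "offset": [[0,-0.003,0.003],[0,-0.005,0.005],[0,-0.006,0.006],[0,-0.006,0.006],[0,-0.005,0.005],[0,-0.003,0.003],[0,0,0]], "turn": [0,0,0,0,0,0,0]}}

```text
time_s: 19.58
eef_pos: [588.6, -166.0, 92.0]
ee_rot: [-0.488, 0.487, -0.512, 0.513]
force: [0.0, 0.6, -2.3]
grip_width: 0.454
```

```bash
python3 wl.py side s21 ;  python3 cr.py s21 320 80 160 120
```

```text
19.5833 [ 588.6 -166.    92. ] yaw x -92.8 z -2.8 [-0.47  0.6   1.36  0.    1.18  1.15] F [ 0.   0.6 -2.3] 0.45371160761653645
```

View pics/s21_c.png

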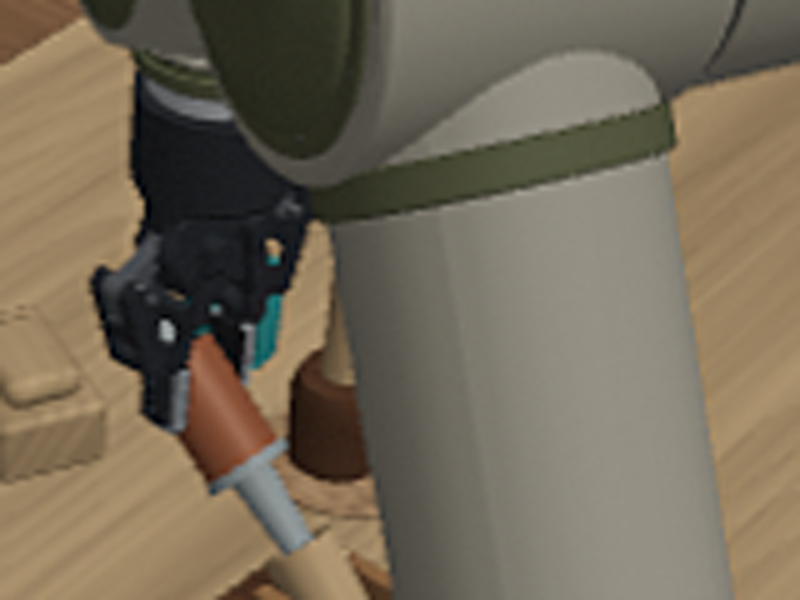

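>>> {"api": "drive_tool", "payload": {"gripper": [1,1,1,1,1,1,1], "offset": [[0,-0.0036,-0.005],[0,-0.0035,-0.005],[0,-0.0034,-0.005],[0,-0.0032,-0.0052],[0,-0.003,-0.0052],[0,-0.0028,-0.0053],[0,0,0]], "turn": [0,0,0,0,0,0,0]}}

```text
time_s: 20.22
eef_pos: [556.4, -164.4, 111.8]
ee_rot: [-0.487, 0.487, -0.512, 0.513]
force: [1.2, -0.9, -2.7]
grip_width: 0.456
```

```bash
python3 wl.py side s22 ;  python3 cr.py s22 320 80 160 120
```

```text
20.2167 [ 556.4 -164.4  111.8] yaw x -92.9 z -2.9 [-0.49  0.51  1.45 -0.    1.18  1.13] F [ 1.2 -0.9 -2.7] 0.4564404464030887
```

View pics/s22_c.png

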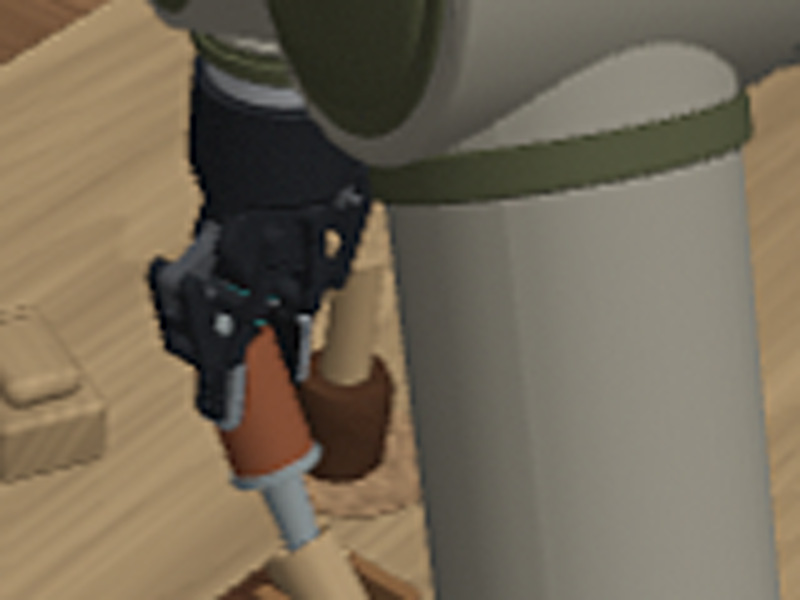

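>>> {"api": "drive_tool", "payload": {"gripper": [1,1,1,1,1,1,1,1], "offset": [[0,-0.0025,-0.0054],[0,-0.0023,-0.0054],[0,-0.002,-0.0054],[0,-0.0014,-0.005],[0,-0.0009,-0.005],[0,-0.0005,-0.005],[0,-0.0002,-0.004],[0,0,0]], "turn": [0,0,0,0,0,0,0,0]}}

```text
time_s: 20.93
eef_pos: [521.4, -162.7, 121.0]
ee_rot: [-0.487, 0.487, -0.512, 0.512]
force: [3.2, -0.5, -2.0]
grip_width: 0.457
```

```bash
python3 wl.py side s23 ;  python3 cr.py s23 320 80 160 120
```

```text
20.9333 [ 521.4 -162.7  121. ] yaw x -92.9 z -2.9 [-0.52  0.43  1.55 -0.    1.16  1.1 ] F [ 3.2 -0.5 -2. ] 0.45690886086194715
```

View pics/s23_c.png

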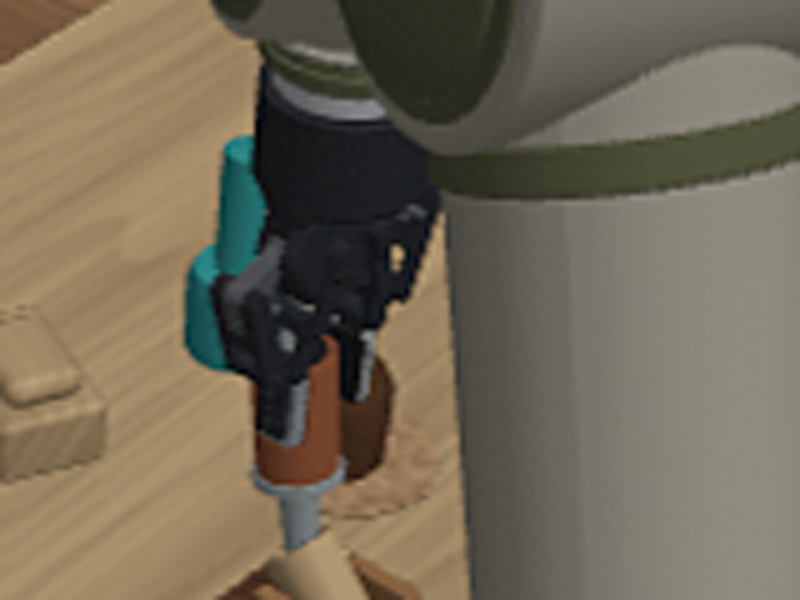

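>>> {"api": "drive_tool", "payload": {"gripper": [1,1,1,1,1,1], "offset": [[0,-0.006,0],[0,-0.012,0.001],[0,-0.015,0],[0,-0.015,0],[0,-0.008,0],[0,0,0]], "turn": [0,0,0,0,0,0], "force": 40}}

```text
time_s: 21.48
eef_pos: [523.4, -162.9, 178.4]
ee_rot: [-0.488, 0.487, -0.512, 0.513]
force: [-0.1, -0.5, -2.8]
grip_width: 0.447
```

```bash
python3 wl.py side s24 drum_mid drum_collar drum_head;  python3 cr.py s24 320 40 160 120; python3 wl.py scene sc24 drum_mid drum_collar drum_head; python3 cr.py sc24 160 180 200 150; python3 - <<'E'
from rp import *
def proj(n,P):
    k,d,p=K(n); c=np.array(p['view'])@np.r_[P,1]; return cv2.projectPoints(c[:3].reshape(1,3),np.zeros(3),np.zeros(3),k,d)[0].ravel()
for n,o,sc in [('side',(320,40),5),('scene',(160,180),4)]:
    for z in [225-104,225-54,225,263]:
        for dx in (-10,0,10): print(n,z,dx,((proj(n,[522.5+dx,-162.7,z])-o)*sc).round(0),end=' ')
        print()
E
```

```text
21.4833 [ 523.4 -162.9  178.4] yaw x -92.8 z -2.8 [-0.52  0.38  1.47 -0.    1.29  1.11] F [-0.1 -0.5 -2.8] 0.4468482183994161
drum_mid [([531.4, -167.3, 208.0], 0.56), ([757.5, 257.7, 0.1], 0.22)]
drum_collar [([527.3, -164.1, 170.0], 0.64)]
drum_head [([543.5, -164.2, 264.0], 0.78), ([533.8, -164.2, 210.4], 0.25)]
21.6833 [ 522.5 -162.5  175.7] yaw x -92.9 z -2.9 [-0.52  0.38  1.47 -0.    1.29  1.11] F [ 0.4 -0.  -2.9] 0.45031550135113435
drum_mid [([530.0, -163.0, 207.4], 0.79), ([469.6, 303.6, 59.1], 0.66)]
drum_collar [([525.3, -159.7, 172.3], 0.63)]
drum_head [([543.3, -159.7, 266.0], 0.67)]
side 121 -10 [319. 674.] side 121 0 [302. 665.] side 121 10 [284. 656.] 
side 171 -10 [330. 587.] side 171 0 [312. 578.] side 171 10 [294. 569.] 
side 225 -10 [342. 486.] side 225 0 [323. 478.] side 225 10 [304. 469.] 
side 263 -10 [351. 412.] side 263 0 [331. 403.] side 263 10 [312. 394.] 
scene 121 -10 [349. 471.] scene 121 0 [363. 482.] scene 121 10 [377. 494.] 
scene 171 -10 [338. 424.] scene 171 0 [353. 435.] scene 171 10 [367. 447.] 
scene 225 -10 [325. 368.] scene 225 0 [340. 380.] scene 225 10 [356. 392.] 
scene 263 -10 [315. 326.] scene 263 0 [331. 338.] scene 263 10 [347. 350.]
```

View pics/s24_c.png

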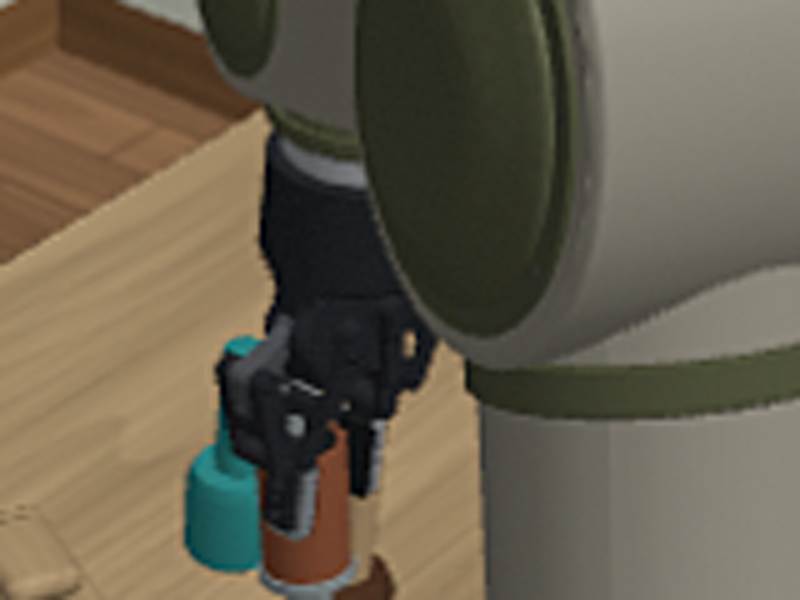

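View pics/sc24_c.png

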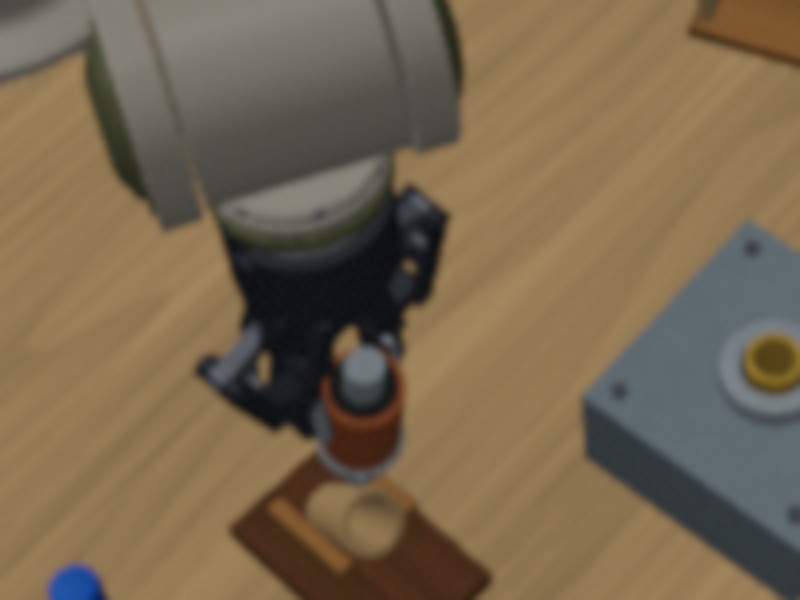

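```bash
python3 wl.py wrist w24 drum_head; python3 - <<'E'
from h import *
s=ctrl.sense(); d=np.load('pics/w24.npy'); C=cloud('wrist',d,s); M=rot(s['ee_rot']); T=(C-np.array(s['eef_pos']))@M
for u in (305,320,335):
  print(u,[(v,T[v,u].round(0).tolist()) for v in range(190,470,14)])
E
```

```text
21.8833 [ 522.8 -162.6  176.3] yaw x -92.9 z -2.9 [-0.52  0.38  1.47 -0.    1.29  1.11] F [-0.8  0.2 -2.9] 0.4517262938898651
drum_head [([538.2, -166.5, 257.6], 0.59)]
305 [(190, [-12.0, 162.0, 11.0]), (204, [-12.0, 163.0, -1.0]), (218, [-10.0, 109.0, 2.0]), (232, [-10.0, 115.0, -10.0]), (246, [-6.0, -14.0, 25.0]), (260, [-5.0, -44.0, 31.0]), (274, [-5.0, -56.0, 31.0]), (288, [-5.0, -57.0, 27.0]), (302, [-5.0, -59.0, 23.0]), (316, [-4.0, -69.0, 24.0]), (330, [-4.0, -80.0, 26.0]), (344, [-4.0, -84.0, 25.0]), (358, [-4.0, -84.0, 21.0]), (372, [-4.0, -85.0, 18.0]), (386, [-4.0, -85.0, 14.0]), (400, [-14.0, 176.0, -205.0]), (414, [-15.0, 176.0, -222.0]), (428, [-15.0, 176.0, -240.0]), (442, [-15.0, 175.0, -258.0]), (456, [-15.0, 177.0, -279.0])]
320 [(190, [0.0, 162.0, 11.0]), (204, [0.0, 162.0, -1.0]), (218, [0.0, 116.0, 0.0]), (232, [0.0, 128.0, -14.0]), (246, [-0.0, -17.0, 26.0]), (260, [-0.0, -46.0, 32.0]), (274, [-0.0, -56.0, 31.0]), (288, [-0.0, -58.0, 27.0]), (302, [-0.0, -59.0, 23.0]), (316, [-0.0, -71.0, 25.0]), (330, [-0.0, -81.0, 27.0]), (344, [-0.0, -84.0, 25.0]), (358, [-0.0, -84.0, 21.0]), (372, [-0.0, -86.0, 18.0]), (386, [-0.0, -85.0, 13.0]), (400, [-0.0, -86.0, 10.0]), (414, [1.0, 176.0, -222.0]), (428, [1.0, 177.0, -241.0]), (442, [1.0, 177.0, -260.0]), (456, [1.0, 177.0, -280.0])]
335 [(190, [12.0, 162.0, 11.0]), (204, [12.0, 162.0, -1.0]), (218, [11.0, 109.0, 2.0]), (232, [11.0, 117.0, -10.0]), (246, [6.0, -12.0, 24.0]), (260, [5.0, -42.0, 30.0]), (274, [4.0, -56.0, 31.0]), (288, [4.0, -57.0, 27.0]), (302, [4.0, -59.0, 23.0]), (316, [4.0, -69.0, 24.0]), (330, [3.0, -79.0, 26.0]), (344, [3.0, -83.0, 24.0]), (358, [3.0, -85.0, 21.0]), (372, [3.0, -85.0, 17.0]), (386, [3.0, -85.0, 14.0]), (400, [16.0, 176.0, -205.0]), (414, [16.0, 176.0, -223.0]), (428, [16.0, 175.0, -240.0]), (442, [16.0, 176.0, -259.0]), (456, [3.0, -103.0, 10.0])]
```

View pics/w24.png

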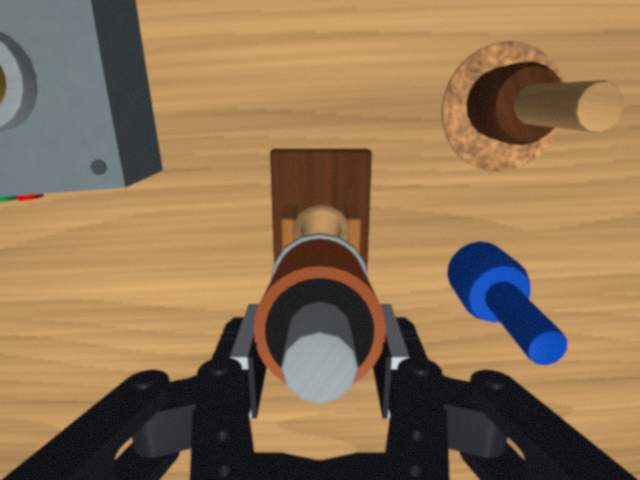

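>>> {"api": "drive_tool", "payload": {"gripper": [1,1,1,1,1,1,1,1,1,1,1,1], "offset": [[-0.008,-0.01,0.002],[-0.018,-0.01,0.004],[-0.024,-0.005,0.005],[-0.025,0,0.005],[-0.025,0,0.005],[-0.025,0,0.005],[-0.025,0,0.005],[-0.023,0,0.004],[-0.018,0,0.004],[-0.012,0,0.002],[-0.006,0,0.001],[0,0,0]], "turn": [0,0,0,0,0,0,0,0,0,0,0,0]}}

```text
time_s: 22.98
eef_pos: [575.4, 44.9, 202.1]
ee_rot: [-0.488, 0.488, -0.512, 0.512]
force: [-0.2, 0.9, -1.8]
grip_width: 0.452
```

```bash
python3 wl.py wrist w25 drum_head socket_mouth; python3 wl.py side s25 socket_mouth drum_head drum_collar; python3 wl.py scene sc25 socket_mouth drum_head drum_collar; python3 cr.py s25 220 80 160 120
```

```text
22.9833 [575.4  44.9 202.1] yaw x -92.8 z -2.8 [-0.13  0.43  1.33  0.    1.38  1.49] F [-0.2  0.9 -1.8] 0.45209307333520554
drum_head [([593.2, 43.4, 286.2], 0.58)]
socket_mouth [([633.1, 41.5, 91.8], 0.97)]
23.1333 [575.3  43.1 201.9] yaw x -92.9 z -2.9 [-0.13  0.43  1.34 -0.    1.38  1.49] F [ 0.2  0.6 -1.6] 0.44899200234917036
socket_mouth [([628.2, 40.0, 91.5], 0.47)]
drum_head [([595.9, 41.5, 287.1], 0.56)]
drum_collar [([577.3, 41.9, 193.9], 0.69)]
23.3333 [575.3  43.3 201.9] yaw x -92.9 z -2.9 [-0.13  0.43  1.34 -0.    1.38  1.49] F [-1.   1.5 -2.5] 0.4476114242382249
socket_mouth [([626.5, 44.9, 94.9], 0.45)]
drum_head [([593.3, 44.7, 290.1], 0.71), ([584.6, 42.2, 232.6], 0.41)]
drum_collar [([580.7, 44.5, 197.4], 0.78), ([592.9, -304.7, 4.7], 0.39)]
```

View pics/w25.png

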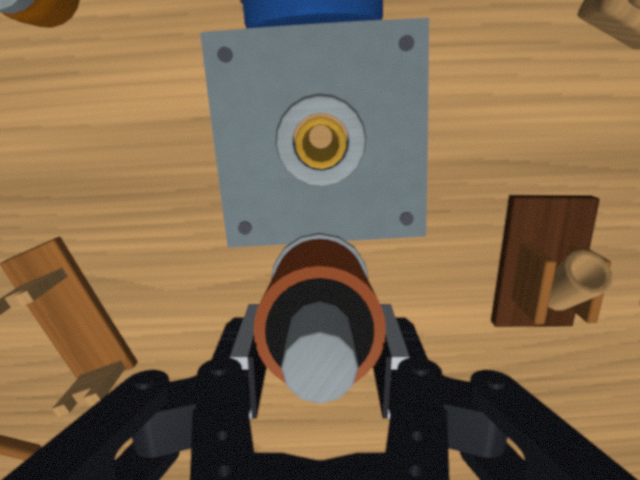

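View pics/s25_c.png

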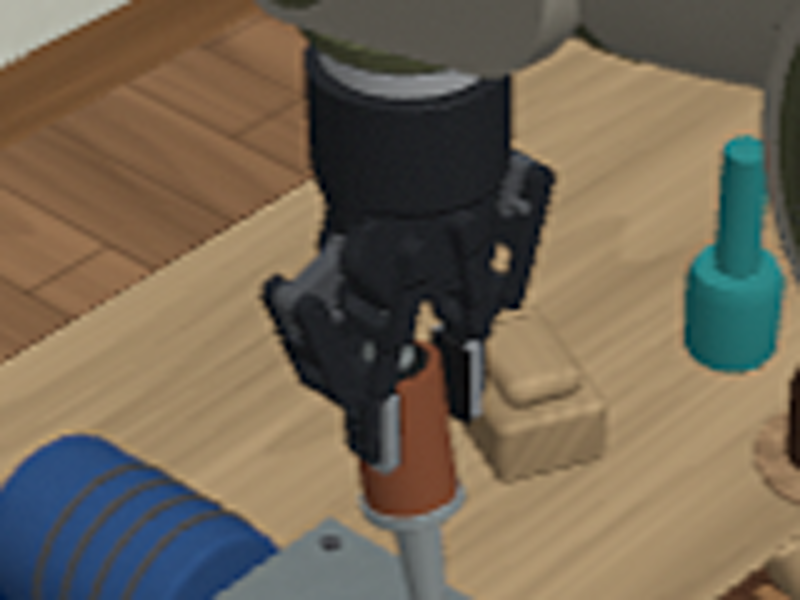

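```bash
python3 - <<'E'
from h import *
k,d,p=K('wrist'); Tc=np.array(p['tool_from_camera'])
im=cv2.imread('pics/w25.png'); 
hsv=cv2.cvtColor(im,cv2.COLOR_BGR2HSV); m=((hsv[:,:,0]>15)&(hsv[:,:,0]<30)&(hsv[:,:,1]>150)&(hsv[:,:,2]>60)).astype(np.uint8); m[:90]=0;m[190:]=0;m[:,270:371]*=1;m[:,:270]=0;m[:,371:]=0
c=max(cv2.findContours(m,0,1)[0],key=cv2.contourArea); e=cv2.fitEllipse(cv2.convexHull(c)); print('brass',e)
def tool(uv,ty):
    u=cv2.undistortPoints(np.array([[uv]],float),k,d)[0,0]; a=Tc[:3,3]; v=Tc[:3,:3]@np.r_[u,1]; t=(ty-a[1])/v[1]; return a+t*v
for z in (93,95): print('socket tool xyz',tool(e[0],202-z).round(1))
g=cv2.cvtColor(im,cv2.COLOR_BGR2GRAY); 
n=(g>150).astype(np.uint8); n[:85]=0;n[195:]=0;n[:,:265]=0;n[:,375:]=0
c=max(cv2.findContours(n,0,1)[0],key=cv2.contourArea); e2=cv2.fitEllipse(cv2.convexHull(c)); print('nose',e2, tool(e2[0],202-85).round(1))
D=np.load('pics/w25.npy'); C=cloud('wrist',D,ctrl.sense()); 
print('rim z',[C[v,u,2].round(1) for u,v in [(320,119),(298,140),(343,141),(320,165),(303,126)]],'nose',[C[v,u,2].round(1) for u,v in [(320,104),(285,140),(356,141)]])
E
```

```text
brass ((320.2909851074219, 142.41705322265625), (50.48032760620117, 50.899417877197266), 179.66311645507812)
socket tool xyz [  0.4 109.   53.3]
socket tool xyz [  0.4 107.   53.5]
nose ((323.17724609375, 156.43170166015625), (54.052162170410156, 74.36631774902344), 77.22254180908203) [  2.4 117.   43.2]
rim z [np.float64(92.6), np.float64(92.3), np.float64(92.7), np.float64(93.1), np.float64(93.1)] nose [np.float64(84.5), np.float64(84.8), np.float64(84.3)]
```

>>> {"api": "drive_tool", "payload": {"gripper": [1,1,1,1,1,1,1], "offset": [[0,0.005,0.01],[0,0.01,0.016],[0,0.012,0.016],[0,0.008,0.012],[0,0.004,0.0064],[0,0,0],[0,0,0]], "turn": [0,0,0,0,0,0,0]}}

```text
time_s: 24.12
eef_pos: [635.5, 41.0, 162.9]
ee_rot: [0.487, -0.487, 0.512, -0.512]
force: [-0.6, 0.1, -1.3]
grip_width: 0.447
```

```bash
python3 wl.py side s26 ; python3 wl.py scene sc26; python3 cr.py s26 220 100 160 120; python3 cr.py sc26 280 160 160 120; python3 - <<'E'
from rp import *
def proj(n,P):
    k,d,p=K(n); c=np.array(p['view'])@np.r_[P,1]; return cv2.projectPoints(c[:3].reshape(1,3),np.zeros(3),np.zeros(3),k,d)[0].ravel()
for n,o in [('side',(220,100)),('scene',(280,160))]:
    for P in [(628.7,42,94),(628.7,42,108),(628.7,42,158)]: print(n,P,((proj(n,P)-o)*5).round(0))
E
```

```text
24.1167 [635.5  41.  162.9] yaw x -92.9 z -2.9 [-0.12  0.59  1.18 -0.    1.37  1.5 ] F [-0.6  0.1 -1.3] 0.4467247083471336
24.1667 [635.5  41.  163.4] yaw x -92.9 z -2.9 [-0.12  0.59  1.18 -0.    1.37  1.5 ] F [-0.7  0.  -2.2] 0.443941685536265
side (628.7, 42, 94) [334. 529.]
side (628.7, 42, 108) [333. 506.]
side (628.7, 42, 158) [328. 419.]
scene (628.7, 42, 94) [364. 545.]
scene (628.7, 42, 108) [366. 529.]
scene (628.7, 42, 158) [372. 466.]
```

View pics/s26_c.png

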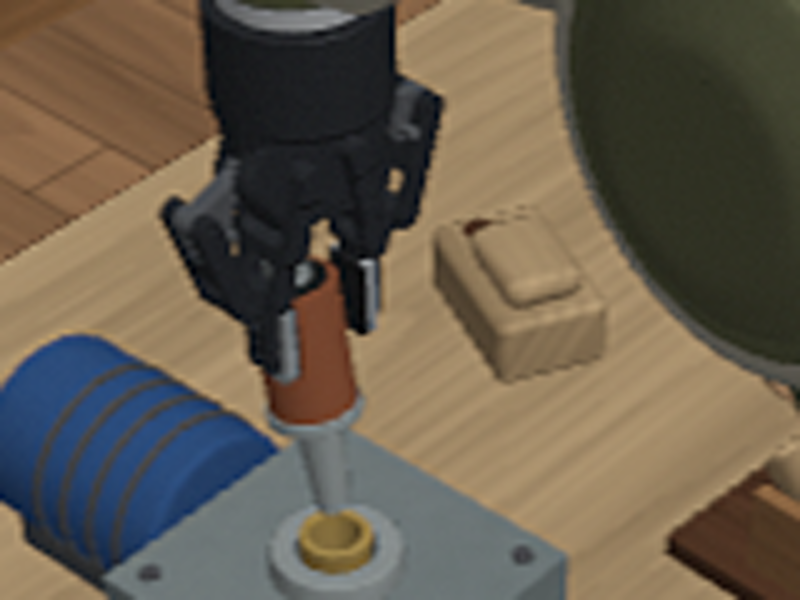

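View pics/sc26_c.png

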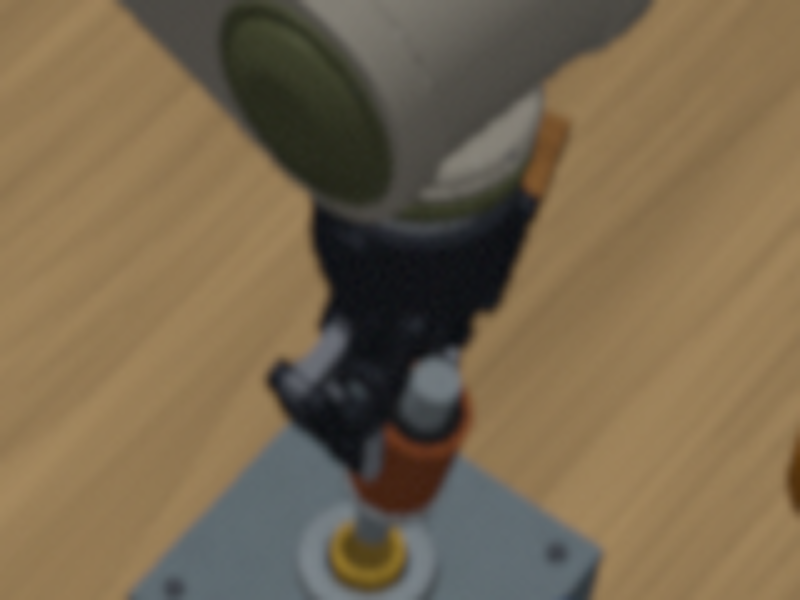

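>>> {"api": "drive_tool", "payload": {"gripper": [1,1,1,1,1,1], "offset": [[0,0.005,0],[0,0.006,0],[0,0.006,0],[0,0.005,0],[0,0.003,0],[0,0,0]], "turn": [0,0,0,0,0,0], "force": 25}}

```text
time_s: 24.72
eef_pos: [635.2, 41.0, 136.7]
ee_rot: [0.487, -0.488, 0.513, -0.512]
force: [0.1, -0.0, -2.7]
grip_width: 0.445
```

```bash
python3 wl.py side s27 ; python3 cr.py s27 220 100 160 120
```

```text
24.7167 [635.2  41.  136.7] yaw x -92.9 z -2.9 [-0.12  0.61  1.22  0.    1.31  1.5 ] F [ 0.1 -0.  -2.7] 0.44497051433005325
```

View pics/s27_c.png

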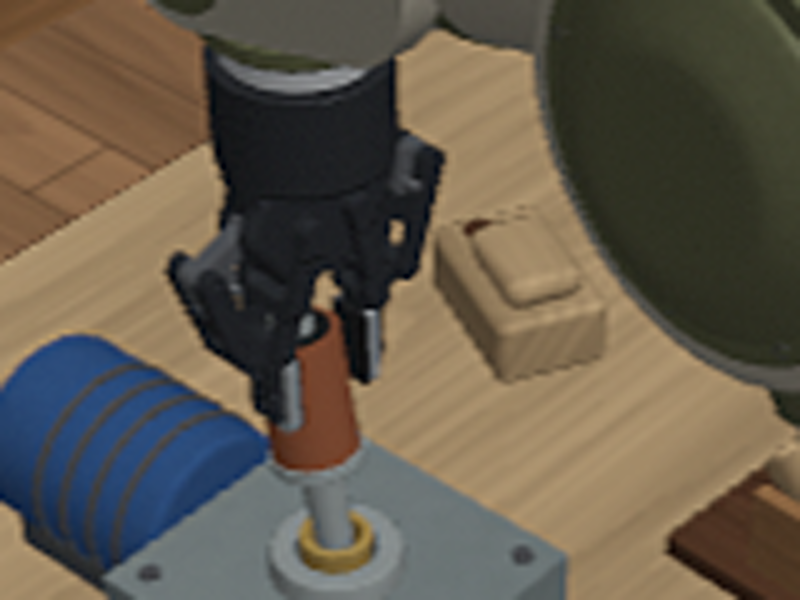

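>>> {"api": "drive_tool", "payload": {"gripper": [1,1,1,1,1,1], "offset": [[0,0.001,-0.003],[0,0.001,-0.004],[0,0.001,-0.004],[0,0,-0.004],[0,0,-0.003],[0,0,0]], "turn": [0,0,0,0,0,0], "force": 25}}

```text
time_s: 25.27
eef_pos: [617.3, 41.9, 135.3]
ee_rot: [-0.488, 0.487, -0.512, 0.512]
force: [2.4, -0.7, -0.3]
grip_width: 0.452
```

```bash
python3 wl.py side s28 ; python3 cr.py s28 220 100 160 120; python3 wl.py wrist w28; python3 - <<'E'
from h import *
s=ctrl.sense(); d=np.load('pics/w28.npy'); C=cloud('wrist',d,s); M=rot(s['ee_rot']); T=(C-np.array(s['eef_pos']))@M
u=320
print([(v,T[v,u].round(0).tolist()[1:]) for v in range(230,400,10)])
E
```

```text
25.2667 [617.3  41.9 135.3] yaw x -92.9 z -2.9 [-0.12  0.57  1.29  0.    1.28  1.5 ] F [ 2.4 -0.7 -0.3] 0.4517542650280387
25.3167 [617.5  41.9 135.2] yaw x -92.9 z -2.9 [-0.12  0.57  1.29  0.    1.28  1.5 ] F [ 2.6  0.6 -0.6] 0.44600125454629647
[(230, [-11.0, 31.0]), (240, [-26.0, 32.0]), (250, [-39.0, 32.0]), (260, [-50.0, 33.0]), (270, [-60.0, 34.0]), (280, [-60.0, 31.0]), (290, [-62.0, 29.0]), (300, [-61.0, 25.0]), (310, [-64.0, 23.0]), (320, [-70.0, 23.0]), (330, [-76.0, 24.0]), (340, [-81.0, 24.0]), (350, [-86.0, 24.0]), (360, [-86.0, 22.0]), (370, [-87.0, 20.0]), (380, [-86.0, 17.0]), (390, [-86.0, 13.0])]
```

View pics/s28_c.png

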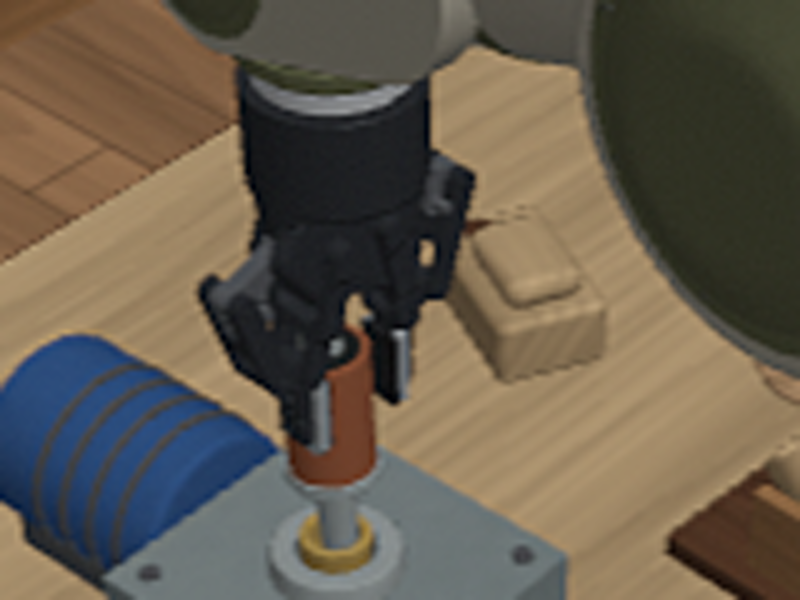

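>>> {"api": "drive_tool", "payload": {"gripper": [1,1,1,1,1], "offset": [[0,0.003,-0.001],[0,0.004,-0.001],[0,0.004,-0.001],[0,0.003,0],[0,0,0]], "turn": [0,0,0,0,0]}}

```text
time_s: 25.78
eef_pos: [614.2, 42.0, 119.6]
ee_rot: [0.487, -0.488, 0.513, -0.512]
force: [1.9, 0.1, -4.6]
grip_width: 0.445
```

```bash
cat > fr.py <<'E'
from h import *
import sys
s=ctrl.sense(); im,D=cap('wrist',sys.argv[1]); C=cloud('wrist',D,s); M=rot(s['ee_rot']); T=(C-np.array(s['eef_pos']))@M
print(s['time_s'],np.round(s['eef_pos'],1),'F',np.round(s['force'],1),s['grip_width'])
print([(v,T[v,320].round(0).tolist()[1:]) for v in range(220,400,10)])
E
python3 fr.py w29;  python3 wl.py side s29 ; python3 cr.py s29 220 100 160 120
```

```text
25.7833 [614.2  42.  119.6] F [ 1.9  0.1 -4.6] 0.44466632935721273
[(220, [-3.0, 33.0]), (230, [-18.0, 33.0]), (240, [-31.0, 33.0]), (250, [-42.0, 33.0]), (260, [-50.0, 33.0]), (270, [-58.0, 33.0]), (280, [-60.0, 31.0]), (290, [-61.0, 28.0]), (300, [-61.0, 25.0]), (310, [-64.0, 23.0]), (320, [-69.0, 23.0]), (330, [-75.0, 24.0]), (340, [-80.0, 24.0]), (350, [-84.0, 24.0]), (360, [-86.0, 22.0]), (370, [-86.0, 19.0]), (380, [-86.0, 16.0]), (390, [-86.0, 13.0])]
25.8333 [614.2  42.  119.9] yaw x -92.9 z -2.9 [-0.12  0.58  1.32  0.    1.25  1.5 ] F [ 2.5 -0.  -3.5] 0.44352157536197595
```

View pics/s29_c.png

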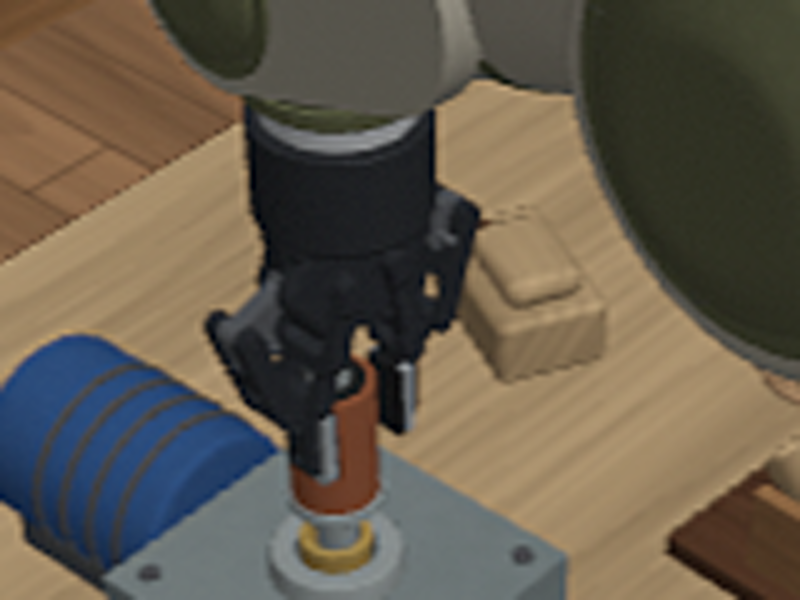

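>>> {"api": "drive_tool", "payload": {"gripper": [1,1,1,1,1], "offset": [[0,0.004,0.0005],[0,0.004,0.0005],[0,0.004,0],[0,0.003,0],[0,0,0]], "turn": [0,0,0,0,0]}}

```text
time_s: 26.3
eef_pos: [615.4, 41.9, 104.9]
ee_rot: [0.487, -0.488, 0.513, -0.512]
force: [1.6, -0.2, -3.6]
grip_width: 0.446
```

```bash
python3 fr.py w30;  python3 wl.py side s30 ; python3 cr.py s30 220 100 160 120
```

```text
26.3 [615.4  41.9 104.9] F [ 1.6 -0.2 -3.6] 0.4458941645607518
[(220, [-2.0, 32.0]), (230, [-17.0, 33.0]), (240, [-30.0, 33.0]), (250, [-41.0, 33.0]), (260, [-52.0, 34.0]), (270, [-59.0, 34.0]), (280, [-61.0, 31.0]), (290, [-61.0, 28.0]), (300, [-63.0, 26.0]), (310, [-64.0, 23.0]), (320, [-68.0, 23.0]), (330, [-75.0, 23.0]), (340, [-79.0, 23.0]), (350, [-84.0, 24.0]), (360, [-86.0, 22.0]), (370, [-86.0, 19.0]), (380, [-86.0, 16.0]), (390, [-87.0, 14.0])]
26.35 [615.4  41.9 105.2] yaw x -92.9 z -2.9 [-0.12  0.6   1.33  0.    1.22  1.5 ] F [ 2.8 -0.  -3. ] 0.44325887074240133
```

View pics/s30_c.png

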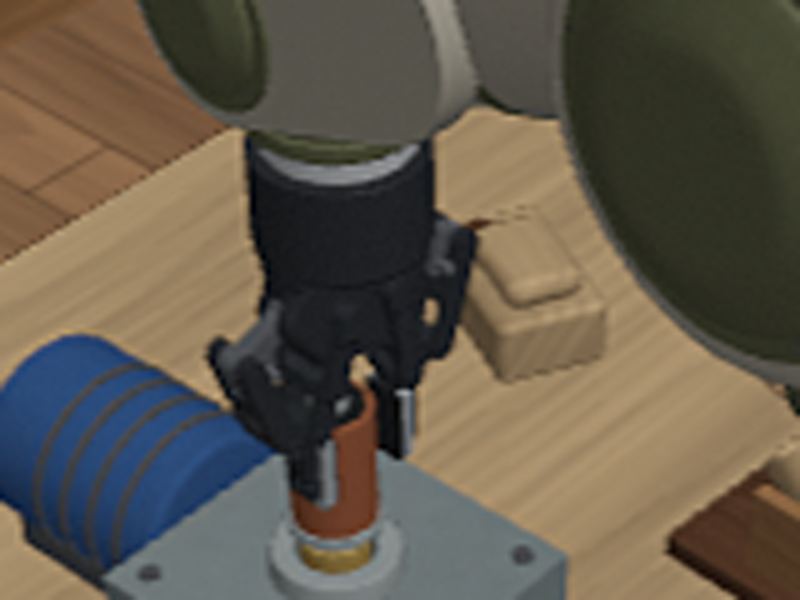

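>>> {"api": "drive_tool", "payload": {"gripper": [1,1,1,1,1], "offset": [[0,0.0015,0.0007],[0,0.0015,0.0005],[0,0.001,0],[0,0,0],[0,0,0]], "turn": [0,0,0,0,0]}}

```text
time_s: 26.82
eef_pos: [616.8, 41.9, 101.6]
ee_rot: [0.487, -0.487, 0.512, -0.512]
force: [1.8, 0.2, -2.6]
grip_width: 0.447
```

```bash
python3 fr.py w31
```

```text
26.8167 [616.8  41.9 101.6] F [ 1.8  0.2 -2.6] 0.4468308104190933
[(220, [1.0, 32.0]), (230, [-16.0, 32.0]), (240, [-30.0, 33.0]), (250, [-41.0, 33.0]), (260, [-52.0, 34.0]), (270, [-60.0, 34.0]), (280, [-60.0, 31.0]), (290, [-61.0, 28.0]), (300, [-61.0, 25.0]), (310, [-64.0, 24.0]), (320, [-70.0, 24.0]), (330, [-76.0, 24.0]), (340, [-81.0, 24.0]), (350, [-86.0, 25.0]), (360, [-86.0, 22.0]), (370, [-87.0, 20.0]), (380, [-86.0, 16.0]), (390, [-87.0, 14.0])]
```

>>> {"api": "drive_tool", "payload": {"gripper": [0.53,0.5,0.45,0.35,0.2,0,0,0,0,0,0], "offset": [[0,0,0],[0,0,0],[0,0,0],[0,0,0],[0,0,0],[0,0,0],[0,0,0],[0,-0.01,0],[0,-0.03,0],[0,-0.04,0],[0,-0.02,0]], "turn": [0,0,0,0,0,0,0,0,0,0,0]}}

```text
time_s: 27.78
eef_pos: [617.9, 41.8, 207.1]
ee_rot: [-0.489, 0.486, -0.511, 0.514]
force: [1.0, 0.7, 0.9]
grip_width: 0.998
```

```bash
python3 wl.py side s32 socket_mouth drum_head drum_collar; python3 cr.py s32 220 100 160 120; python3 wl.py scene sc32 drum_head drum_collar;python3 fr.py w32; python3 cr.py sc32 280 160 160 120
```

```text
27.7833 [617.9  41.8 207.1] yaw x -92.9 z -2.9 [-0.12  0.52  1.18  0.    1.43  1.5 ] F [1.  0.7 0.9] 0.9976935217357537
socket_mouth [([625.4, 44.0, 89.8], 0.58)]
drum_head [([629.5, 40.0, 185.0], 0.6), ([329.4, 497.7, 5.7], 0.16)]
drum_collar [([630.0, 38.4, 91.0], 0.69)]
27.9833 [616.9  41.9 202.2] yaw x -92.9 z -2.9 [-0.12  0.52  1.19 -0.    1.43  1.5 ] F [ 1.1 -0.5 -0.7] 0.9984139034632163
drum_head [([628.3, 44.0, 190.6], 0.73)]
drum_collar [([631.0, 42.2, 94.5], 0.8)]
28.1333 [616.4  41.9 200.6] F [ 0.6  0.1 -0.6] 1.0023435160172323
[(220, [35.0, 22.0]), (230, [17.0, 22.0]), (240, [16.0, 18.0]), (250, [16.0, 13.0]), (260, [16.0, 8.0]), (270, [130.0, -45.0]), (280, [129.0, -53.0]), (290, [128.0, -61.0]), (300, [201.0, -106.0]), (310, [201.0, -117.0]), (320, [200.0, -128.0]), (330, [201.0, -139.0]), (340, [201.0, -151.0]), (350, [201.0, -163.0]), (360, [200.0, -174.0]), (370, [201.0, -187.0]), (380, [200.0, -199.0]), (390, [200.0, -212.0])]
```

View pics/s32_c.png

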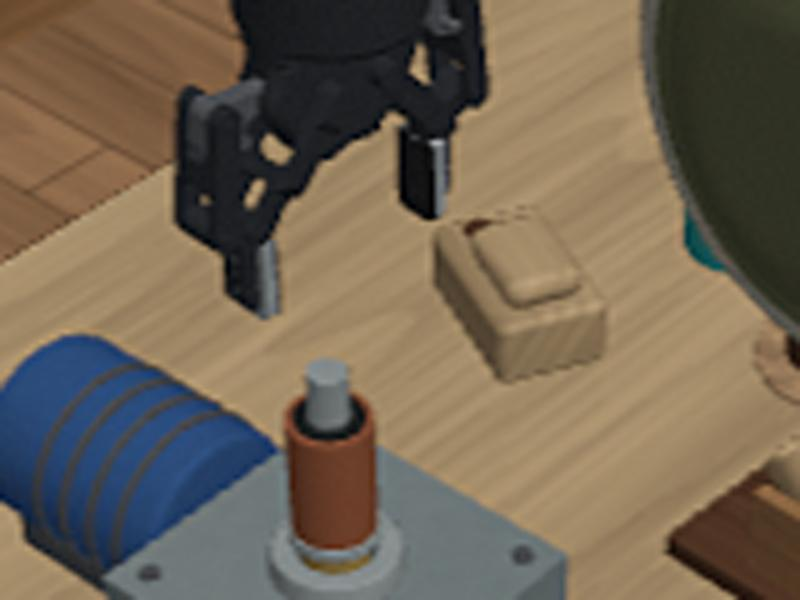

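View pics/w32.png

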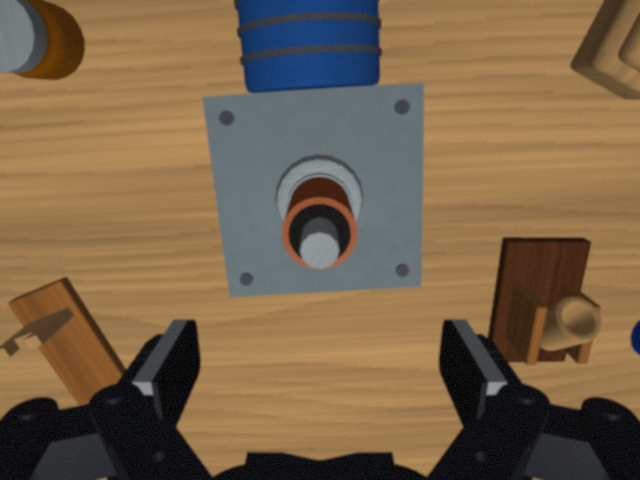

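>>> {"api": "drive_tool", "payload": {"gripper": [0,0,0,0,0,0,0,0,0,0,0,0,0], "offset": [[0.02,0,0],[0.035,0,0],[0.04,0,0],[0.04,0,0],[0.04,0,0],[0.04,0,0],[0.04,0,0],[0.04,0,-0.004],[0.035,0,0],[0.02,0,0],[0,0,0],[0,0,0],[0,0,0]], "turn": [0,0,0,0,0,0,0,0,0,0,0,0,0]}}

```text
time_s: 29.27
eef_pos: [595.6, -306.4, 201.3]
ee_rot: [0.488, -0.488, 0.513, -0.512]
force: [-0.5, 1.1, 0.2]
grip_width: 1.0
```

```bash
python3 wl.py wrist w33 mallet_grip mallet_face mat_top;python3 - <<'E'
from h import *
s=ctrl.sense(); d=np.load('pics/w33.npy'); C=cloud('wrist',d,s)
im=cv2.imread('pics/w33.png')
P=C[100:420,200:440].reshape(-1,3)
for lo,hi in [(130,138),(55,63),(2,7)]:
    q=P[(P[:,2]>lo)&(P[:,2]<hi)]; print(lo,len(q),q.min(0).round(1) if len(q) else '',q.max(0).round(1) if len(q) else '',np.median(q,0).round(1) if len(q) else '')
E
```

```text
29.2667 [ 595.6 -306.4  201.3] yaw x -92.8 z -2.8 [-0.65  0.65  0.99  0.    1.51  0.97] F [-0.5  1.1  0.2] 0.9999825057267442
mallet_grip [([592.6, -308.8, 108.5], 0.97), ([698.6, -350.3, 99.5], 0.93), ([456.0, -301.4, 101.2], 0.75)]
mallet_face [([453.3, -295.8, 2.2], 0.79)]
mat_top [([519.6, -165.8, 70.8], 0.15)]
130 1501 [ 459.9 -319.1  130. ] [ 607.5 -287.9  136.6] [ 594.7 -305.5  134.3]
55 2918 [ 434.8 -332.1   55. ] [ 620.4 -274.9   62.8] [ 593.5 -304.6   58.9]
2 8240 [ 338.7 -424.     2. ] [ 679.4 -163.5    7. ] [ 589.7 -332.     4. ]
```

View pics/w33.png

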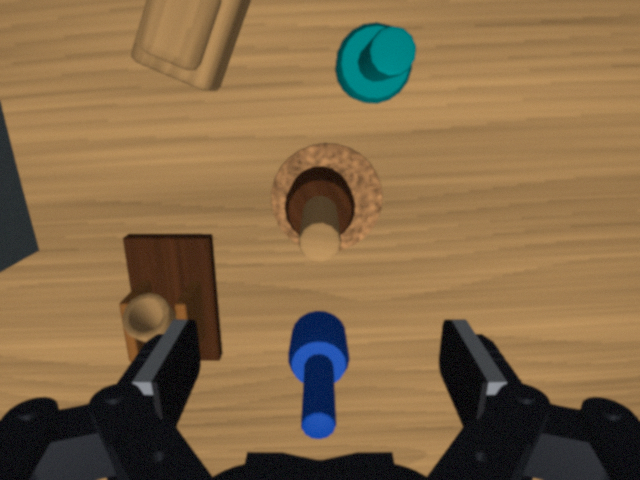

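>>> {"api": "drive_tool", "payload": {"gripper": [0,0,0,0,0,0,0.4,0.6,0.8,1,1,1,1], "offset": [[0,0.025,0],[0,0.04,0],[0,0.04,0],[0,0.03,0],[0,0.014,0],[0,0,0],[0,0,0],[0,0,0],[0,0,0],[0,0,0],[0,0,0],[0,0,0],[0,0,0]], "turn": [0,0,0,0,0,0,0,0,0,0,0,0,0], "force": 100}}

```text
time_s: 30.55
eef_pos: [596.0, -307.6, 54.0]
ee_rot: [-0.488, 0.487, -0.512, 0.513]
force: [-0.9, 1.8, 6.1]
grip_width: 0.282
```

```bash
python3 wl.py wrist w34;python3 wl.py scene sc34; python3 cr.py sc34 150 300 160 120; python3 wl.py side s34;python3 cr.py s34 320 80 160 120
```

```text
30.55 [ 596.  -307.6   54. ] yaw x -92.9 z -2.9 [-0.65  0.76  1.18  0.    1.2   0.97] F [-0.9  1.8  6.1] 0.282081575180672
30.6 [ 596.  -307.6   54. ] yaw x -92.9 z -2.9 [-0.65  0.76  1.18  0.    1.2   0.97] F [-0.3  1.5  5.8] 0.2801616660724209
30.65 [ 596.  -307.6   54. ] yaw x -92.9 z -2.9 [-0.65  0.76  1.18  0.    1.2   0.97] F [-0.3  2.   6.3] 0.27747066998025594
```

View pics/w34.png

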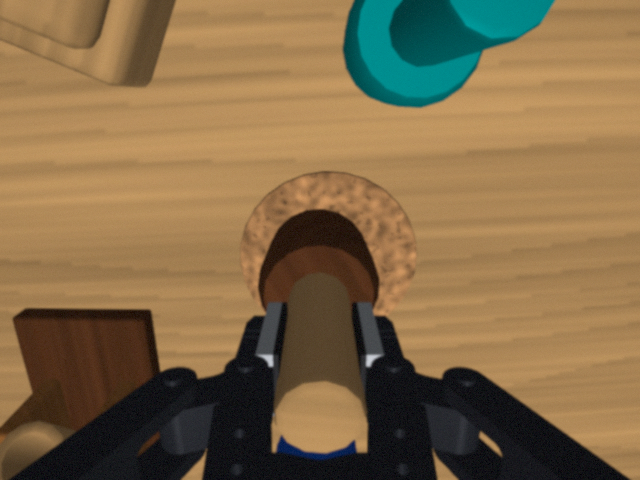

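View pics/s34_c.png

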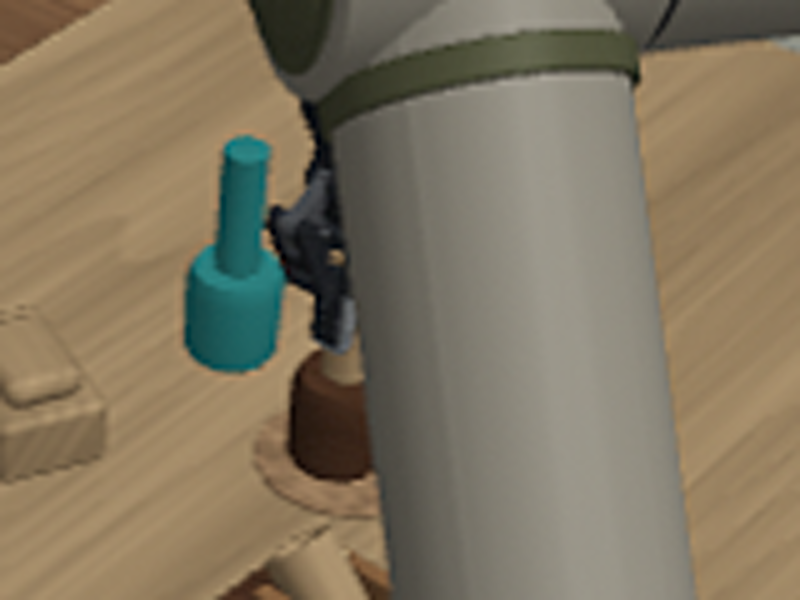

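>>> {"api": "drive_tool", "payload": {"gripper": [1,1,1,1,1,1,1,1,1,1,1,1,1,1,1,1,1,1,1,1], "offset": [[0,-0.01,0],[0,-0.025,0],[0,-0.04,0],[0,-0.04,0],[0,-0.04,0],[0,-0.035,0],[-0.01,-0.018,0],[-0.025,0,0.001],[-0.035,0,0.002],[-0.037,0,0.002],[-0.037,0,0.002],[-0.037,0,0.002],[-0.037,0,0.002],[-0.037,0,0.002],[-0.037,0,0.002],[-0.03,0,0.0015],[-0.018,0,0.0003],[-0.01,0,0],[0,0,0],[0,0,0]], "turn": [0,0,0,0,0,0,0,0,0,0,0,0,0,0,0,0,0,0,0,0]}}

```text
time_s: 32.37
eef_pos: [629.6, 40.6, 260.8]
ee_rot: [-0.487, 0.488, -0.512, 0.512]
force: [-0.4, -1.0, -1.3]
grip_width: 0.28
```

```bash
python3 wl.py scene sc35; python3 cr.py sc35 270 130 200 150; python3 wl.py side s35;python3 cr.py s35 200 60 200 150; python3 - <<'E'
from rp import *
def proj(n,P):
    k,d,p=K(n); c=np.array(p['view'])@np.r_[P,1]; return cv2.projectPoints(c[:3].reshape(1,3),np.zeros(3),np.zeros(3),k,d)[0].ravel()
for n,o in [('side',(200,60)),('scene',(270,130))]:
    for P in [(629.4,41.2,184.6),(629.4,41.2,212)]: print(n,P,((proj(n,P)-o)*4).round(0))
E
```

```text
32.3667 [629.6  40.6 260.8] yaw x -92.9 z -2.9 [-0.12  0.53  1.03 -0.    1.58  1.5 ] F [-0.4 -1.  -1.3] 0.2797866508052736
32.4167 [629.6  40.  260.8] yaw x -92.9 z -2.9 [-0.12  0.53  1.03 -0.    1.58  1.5 ] F [-0.7 -0.1 -1.5] 0.2831102872101202
side (629.4, 41.2, 184.6) [341. 456.]
side (629.4, 41.2, 212) [338. 414.]
scene (629.4, 41.2, 184.6) [340. 467.]
scene (629.4, 41.2, 212) [343. 437.]
```

View pics/sc35_c.png

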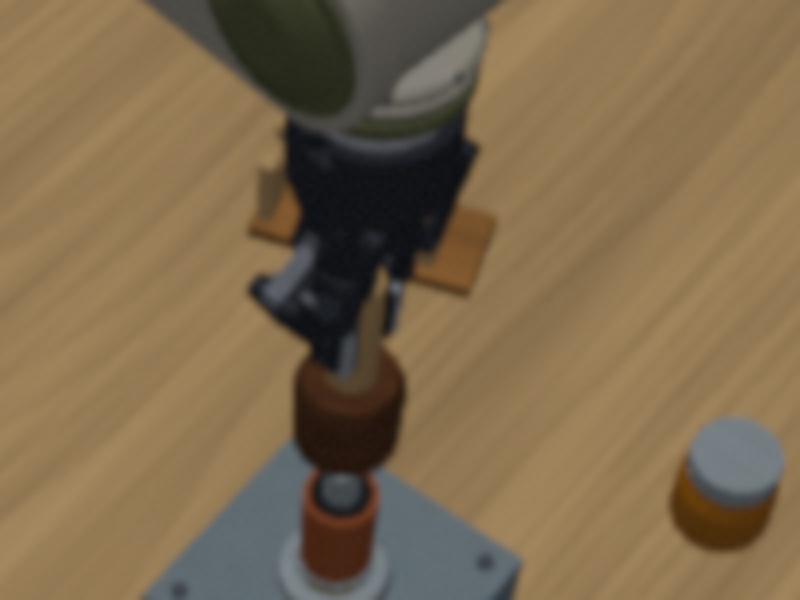

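View pics/s35_c.png

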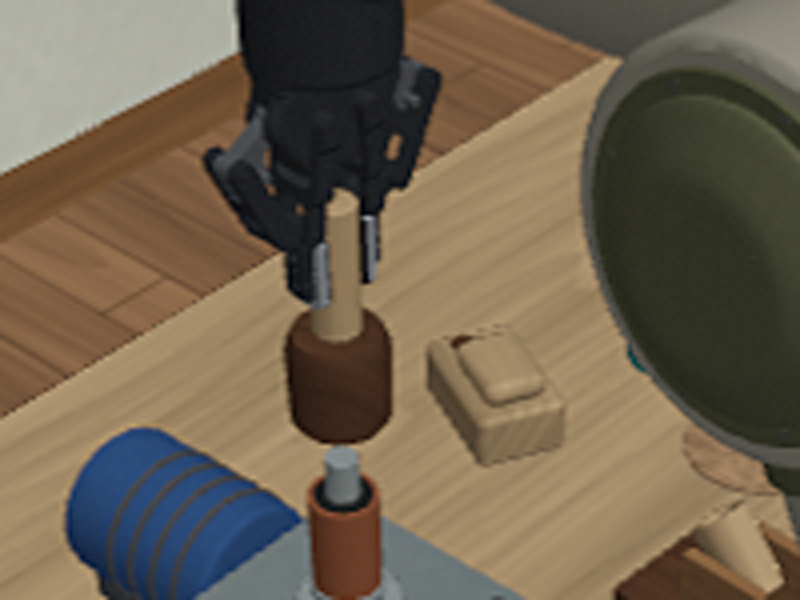

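>>> {"api": "drive_tool", "payload": {"gripper": [1,1,1,1,1,1,1,1], "offset": [[0,0.009,0],[0,0.01,0],[0,0,0],[0,0.005,0],[0,0.004,0],[0,-0.01,0],[0,-0.015,0],[0,0,0]], "turn": [0,0,0,0,0,0,0,0]}}

```text
time_s: 33.13
eef_pos: [630.6, 41.2, 261.1]
ee_rot: [-0.489, 0.486, -0.511, 0.514]
force: [0.6, -0.1, -1.3]
grip_width: 0.284
```

```bash
python3 wl.py side s36 socket_mouth drum_head;python3 cr.py s36 240 120 120 90; python3 wl.py scene sc36 drum_head; python3 - <<'E'
from h import *
# head z from side/scene depth near boss top
for n,f0,f1 in [('side','s32','s36'),('scene','sc32','sc36')]:
    for f in (f0,f1):
        D=np.load(f'pics/{f}.npy'); C=cloud(n,D).reshape(-1,3); k=(np.hypot(C[:,0]-629.4,C[:,1]-41.2)<9)&(C[:,2]<195)&(C[:,2]>165)
        print(n,f,k.sum(),np.percentile(C[k,2],[50,80,95]).round(1))
E
```

```text
33.1333 [630.6  41.2 261.1] yaw x -92.9 z -2.9 [-0.12  0.53  1.03  0.    1.58  1.5 ] F [ 0.6 -0.1 -1.3] 0.2839214368228787
socket_mouth [([628.5, 43.8, 90.8], 0.43)]
drum_head [([628.8, 38.6, 184.9], 0.85)]
33.2833 [629.6  41.2 257.3] yaw x -92.9 z -2.9 [-0.12  0.53  1.04  0.    1.57  1.5 ] F [ 0.4  0.5 -2.7] 0.2832317992882585
drum_head [([629.2, 45.5, 187.0], 0.95)]
side s32 58 [182.8 185.3 186.8]
side s36 62 [181.3 184.5 186.2]
scene sc32 81 [184.2 186.7 187.8]
scene sc36 35 [173.7 180.5 184.4]
```

View pics/s36_c.png

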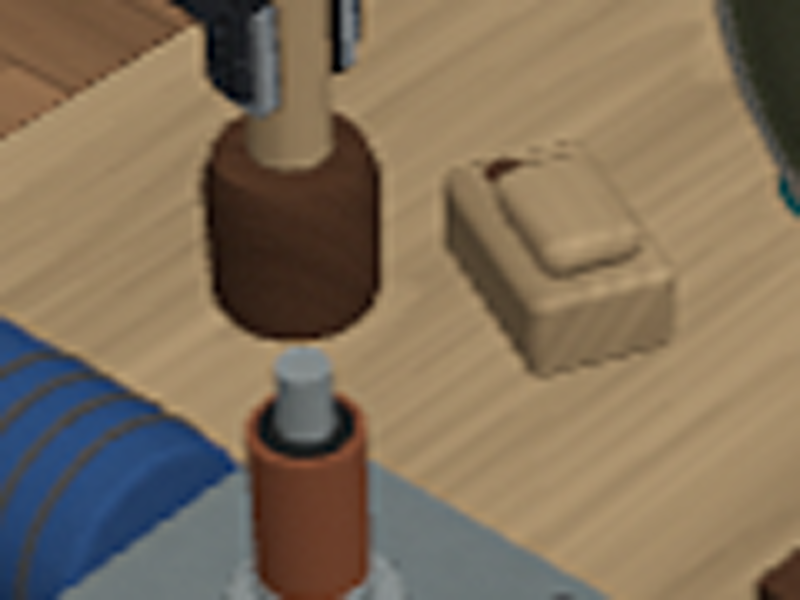

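>>> {"api": "drive_tool", "payload": {"gripper": [1,1,1,1], "offset": [[0,0.012,0],[0,0.009,0],[0,0.004,0],[0,0,0]], "turn": [0,0,0,0]}}

```text
time_s: 33.72
eef_pos: [629.5, 41.3, 232.2]
ee_rot: [0.487, -0.488, 0.513, -0.512]
force: [-0.4, 0.5, -1.9]
grip_width: 0.276
```

```bash
python3 wl.py side s37;python3 cr.py s37 240 120 120 90
```

```text
33.7167 [629.5  41.3 232.2] yaw x -92.9 z -2.9 [-0.12  0.54  1.09 -0.    1.51  1.5 ] F [-0.4  0.5 -1.9] 0.2764124064918612
```

View pics/s37_c.png

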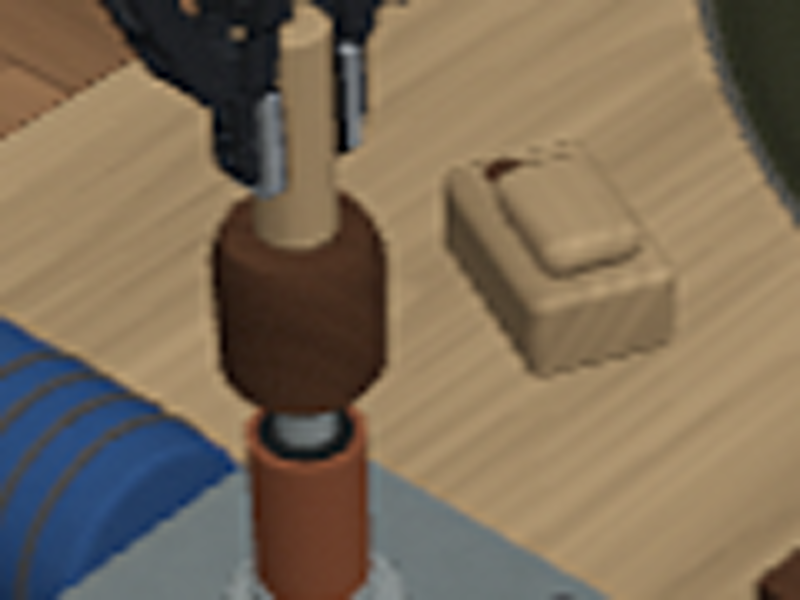

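>>> {"api": "drive_tool", "payload": {"gripper": [1,1], "offset": [[0,0.002,0],[0,0.0015,0]], "turn": [0,0]}}

```text
time_s: 33.93
eef_pos: [630.1, 41.2, 230.7]
ee_rot: [-0.488, 0.487, -0.512, 0.513]
force: [-1.8, -0.1, 11.3]
grip_width: 0.28
```

>>> {"api": "drive_tool", "payload": {"gripper": [1,1], "offset": [[0,0.002,0],[0,0,0]], "turn": [0,0]}}

```text
time_s: 34.1
eef_pos: [630.0, 41.2, 228.8]
ee_rot: [-0.488, 0.487, -0.512, 0.513]
force: [-1.3, -0.5, 5.9]
grip_width: 0.281
```

>>> {"api": "drive_tool", "payload": {"gripper": [1,1,1], "offset": [[0,-0.012,0],[0,-0.014,0],[0,0,0]], "turn": [0,0,0]}}

```text
time_s: 34.35
eef_pos: [630.4, 41.2, 255.5]
ee_rot: [-0.488, 0.487, -0.511, 0.513]
force: [0.0, 0.1, -1.8]
grip_width: 0.278
```

```bash
python3 wl.py side s38 drum_head socket_mouth;python3 cr.py s38 250 140 80 100; python3 cr.py s32 250 140 80 100; python3 - <<'E'
from h import *
for f in ('s32','s38'):
        D=np.load(f'pics/{f}.npy'); C=cloud('side',D).reshape(-1,3); r=np.hypot(C[:,0]-629.4,C[:,1]-41.2)
        k=(r<8)&(C[:,2]<195)&(C[:,2]>165); print(f,k.sum(),np.percentile(C[k,2],[50,80,95]).round(1))
a=cv2.imread('pics/s32_c.png');b=cv2.imread('pics/s38_c.png');cv2.imwrite('pics/cmp38.png',cv2.resize(np.hstack([a,b]),None,fx=.83,fy=1))
E
```

```text
34.35 [630.4  41.2 255.5] yaw x -92.9 z -2.9 [-0.12  0.53  1.04  0.    1.56  1.5 ] F [ 0.   0.1 -1.8] 0.27781914326388574
drum_head [([629.9, 38.7, 179.3], 0.67), ([468.1, 302.4, 57.7], 0.5)]
socket_mouth [([628.9, 37.6, 178.9], 0.3)]
s32 46 [183.7 185.4 186.9]
s38 44 [178.3 179.6 180.2]
```

View pics/cmp38.png

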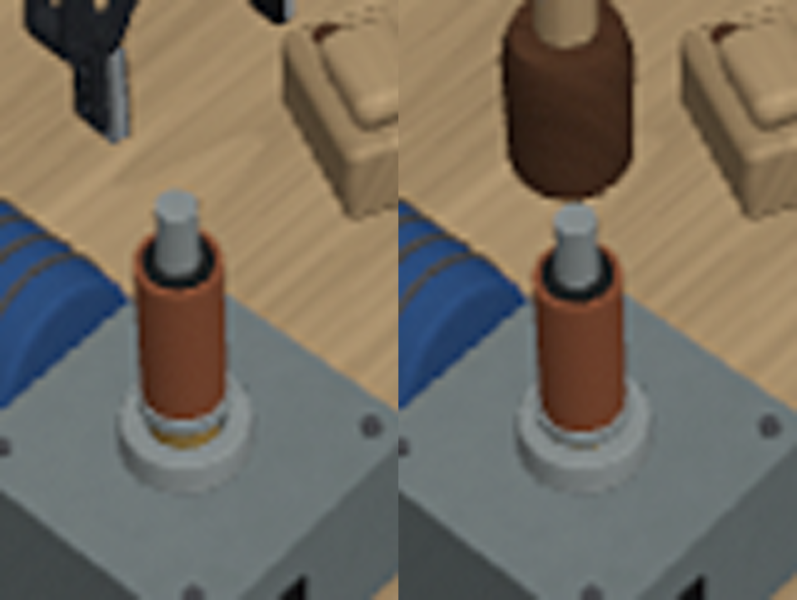

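>>> {"api": "drive_tool", "payload": {"gripper": [1,1,1,1,1], "offset": [[0,0.01,0],[0,0.012,0],[0,0,0],[0,0.004,0],[0,0.0025,0]], "turn": [0,0,0,0,0]}}

```text
time_s: 34.92
eef_pos: [630.3, 41.2, 226.8]
ee_rot: [-0.488, 0.487, -0.511, 0.513]
force: [-3.9, -0.1, 22.2]
grip_width: 0.284
```

>>> {"api": "drive_tool", "payload": {"gripper": [1], "offset": [[0,0.001,0]], "turn": [0]}}

```text
time_s: 35.0
eef_pos: [630.4, 41.1, 226.8]
ee_rot: [-0.488, 0.486, -0.511, 0.514]
force: [-1.8, -0.0, 20.8]
grip_width: 0.282
```

>>> {"api": "drive_tool", "payload": {"gripper": [1,1,1], "offset": [[0,-0.012,0],[0,-0.016,0],[0,0,0]], "turn": [0,0,0]}}

```text
time_s: 35.25
eef_pos: [630.5, 41.2, 254.4]
ee_rot: [-0.488, 0.486, -0.511, 0.513]
force: [0.4, -0.7, -0.5]
grip_width: 0.276
```

```bash
python3 wl.py side s39 drum_head;python3 cr.py s39 250 140 80 100;  python3 - <<'E'
from h import *
for f in ('s32','s38','s39'):
        D=np.load(f'pics/{f}.npy'); C=cloud('side',D).reshape(-1,3); r=np.hypot(C[:,0]-629.4,C[:,1]-41.2)
        k=(r<8)&(C[:,2]<195)&(C[:,2]>165); print(f,k.sum(),np.percentile(C[k,2],[50,80,95]).round(1))
a=cv2.imread('pics/s38_c.png');b=cv2.imread('pics/s39_c.png');cv2.imwrite('pics/cmp39.png',cv2.resize(np.hstack([a,b]),None,fx=.83,fy=1))
E
```

```text
35.25 [630.5  41.2 254.4] yaw x -92.9 z -2.9 [-0.12  0.53  1.04 -0.    1.56  1.5 ] F [ 0.4 -0.7 -0.5] 0.27555207114742036
drum_head [([628.6, 42.5, 178.0], 0.89)]
s32 46 [183.7 185.4 186.9]
s38 44 [178.3 179.6 180.2]
s39 40 [176.2 177.6 178.8]
```

View pics/cmp39.png

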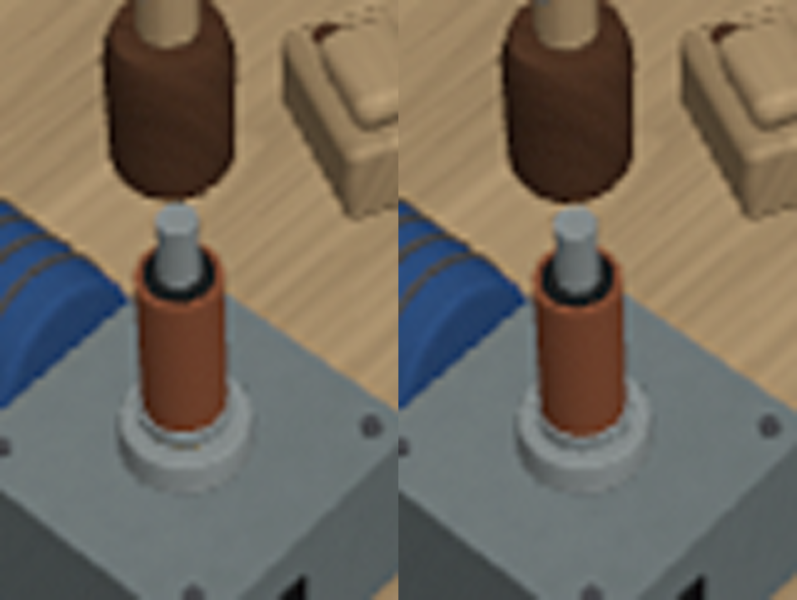

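>>> {"api": "drive_tool", "payload": {"gripper": [1,1,1,1,1,1], "offset": [[0,0.01,0],[0,0.012,0],[0,0,0],[0,0.004,0],[0,0.003,0],[0,0,0]], "turn": [0,0,0,0,0,0]}}

```text
time_s: 35.85
eef_pos: [630.7, 41.1, 226.8]
ee_rot: [-0.489, 0.486, -0.51, 0.514]
force: [-3.8, 0.7, 26.2]
grip_width: 0.277
```

>>> {"api": "drive_tool", "payload": {"gripper": [1,1,1,1], "offset": [[0,-0.012,0],[0,-0.018,0],[0,-0.01,0],[0,0,0]], "turn": [0,0,0,0]}}

```text
time_s: 36.18
eef_pos: [630.2, 41.2, 264.0]
ee_rot: [-0.488, 0.487, -0.512, 0.513]
force: [0.2, -0.7, -1.9]
grip_width: 0.281
```

```bash
python3 wl.py side s40 drum_head;  python3 - <<'E'
from h import *
for f in ('s39','s40'):
        D=np.load(f'pics/{f}.npy'); C=cloud('side',D).reshape(-1,3); r=np.hypot(C[:,0]-629.4,C[:,1]-41.2)
        k=(r<8)&(C[:,2]<190)&(C[:,2]>165); print(f,k.sum(),np.percentile(C[k,2],[50,80,95]).round(1))
E
```

```text
36.1833 [630.2  41.2 264. ] yaw x -92.9 z -2.9 [-0.12  0.53  1.02  0.    1.59  1.5 ] F [ 0.2 -0.7 -1.9] 0.28118504559056046
drum_head [([631.2, 38.4, 175.9], 0.58)]
s39 40 [176.2 177.6 178.8]
s40 34 [176.9 178.4 179.1]
```

>>> {"api": "drive_tool", "payload": {"gripper": [1,1,1,1,1,1,1,1,1,1,1,1,1], "offset": [[0.012,0,0],[0.027,0,-0.002],[0.037,0,-0.002],[0.037,0,-0.002],[0.037,0,-0.002],[0.037,0,-0.002],[0.037,0,-0.002],[0.037,0,-0.002],[0.037,0,-0.002],[0.03,0,-0.0015],[0.015,0,0],[0.007,0,0],[0,0,0]], "turn": [0,0,0,0,0,0,0,0,0,0,0,0,0]}}

```text
time_s: 37.37
eef_pos: [594.0, -309.1, 261.3]
ee_rot: [0.487, -0.487, 0.513, -0.512]
force: [-0.4, 0.6, -3.0]
grip_width: 0.282
```

>>> {"api": "drive_tool", "payload": {"gripper": [1,1,1,1,1,1,1,1,1,1], "offset": [[0,0.015,0],[0,0.03,0],[0,0.04,0],[0,0.04,0],[0,0.03,0],[0,0.02,0],[0,0.01,0],[0,0.005,0],[0,0,0],[0,0,0]], "turn": [0,0,0,0,0,0,0,0,0,0]}}

```text
time_s: 38.2
eef_pos: [595.5, -307.5, 74.3]
ee_rot: [-0.488, 0.487, -0.511, 0.513]
force: [-0.1, 0.1, -1.8]
grip_width: 0.282
```

```bash
python3 wl.py wrist w41; python3 wl.py scene sc41; python3 cr.py sc41 150 300 160 120
```

```text
38.2 [ 595.5 -307.5   74.3] yaw x -92.8 z -2.8 [-0.65  0.74  1.16  0.    1.24  0.97] F [-0.1  0.1 -1.8] 0.2823098292710962
38.25 [ 595.5 -307.7   74.6] yaw x -92.8 z -2.8 [-0.65  0.74  1.16  0.    1.24  0.97] F [ 0.3  0.9 -0.8] 0.28504043201115986
```

View pics/w41.png

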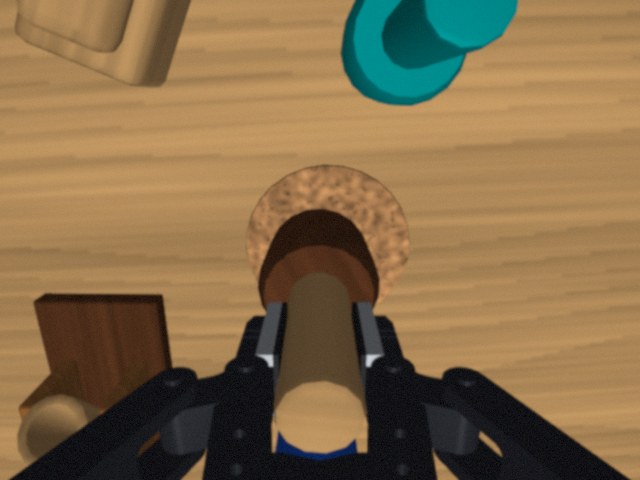

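View pics/sc41_c.png

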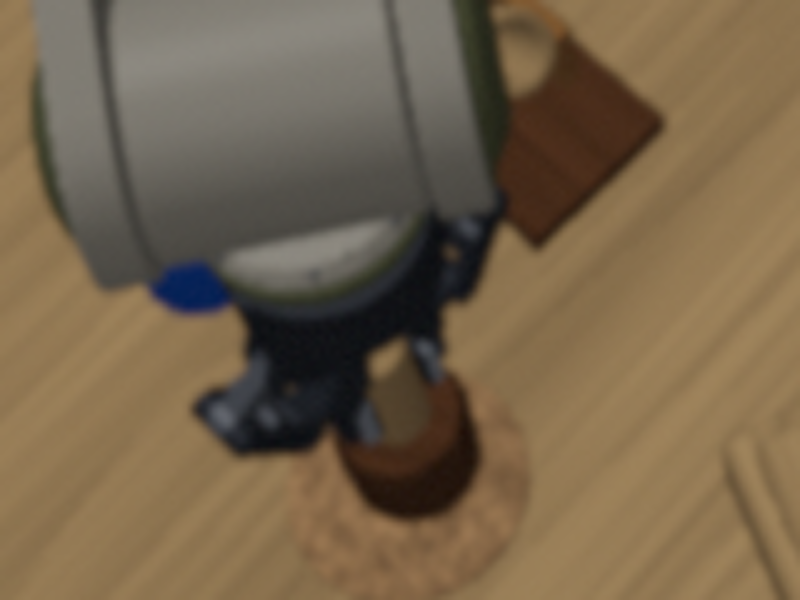

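>>> {"api": "drive_tool", "payload": {"gripper": [1,1,1,1,1,1], "offset": [[0,0.008,0],[0,0.006,0],[0,0.004,0],[0,0.0015,0],[0,0,0],[0,0,0]], "turn": [0,0,0,0,0,0]}}

```text
time_s: 38.8
eef_pos: [594.8, -307.3, 54.1]
ee_rot: [0.487, -0.487, 0.512, -0.512]
force: [-2.8, 2.1, 5.1]
grip_width: 0.282
```

>>> {"api": "drive_tool", "payload": {"gripper": [1,1], "offset": [[0,0.001,0],[0,0,0]], "turn": [0,0]}}

```text
time_s: 38.97
eef_pos: [595.0, -307.3, 54.0]
ee_rot: [-0.488, 0.487, -0.512, 0.512]
force: [-5.2, 4.1, 11.6]
grip_width: 0.282
```

On the mat. Back off 1 mm, release, and rise.

>>> {"api": "drive_tool", "payload": {"gripper": [1,0.6,0.4,0.2,0,0,0,0,0,0,0,0,0], "offset": [[0,-0.0008,0],[0,0,0],[0,0,0],[0,0,0],[0,0,0],[0,0,0],[0,0,0],[0,-0.01,0],[0,-0.03,0],[0,-0.04,0],[0,-0.04,0],[0,-0.03,0],[0,0,0]], "turn": [0,0,0,0,0,0,0,0,0,0,0,0,0]}}

```text
time_s: 40.05
eef_pos: [596.6, -308.7, 211.8]
ee_rot: [-0.488, 0.487, -0.508, 0.517]
force: [1.0, -0.8, -0.1]
grip_width: 0.997
```

```bash
python3 wl.py wrist w42; python3 wl.py scene sc42 drum_head wax_jar blank gouge mallet_grip; python3 wl.py side s42 drum_head mallet_grip mallet_face;python3 cr.py s42 200 80 240 180
```

```text
40.05 [ 596.6 -308.7  211.8] yaw x -92.8 z -2.8 [-0.65  0.64  0.98  0.    1.51  0.97] F [ 1.  -0.8 -0.1] 0.9967884185102858
40.1 [ 595.8 -308.2  207.8] yaw x -92.9 z -2.9 [-0.65  0.64  0.98  0.    1.51  0.97] F [-0.9 -0.3 -0.2] 1.0017763745499193
drum_head [([630.6, 41.2, 180.2], 0.88), ([627.8, 43.0, 118.8], 0.47)]
wax_jar [([755.4, 259.0, -1.6], 0.84)]
blank [([747.2, -217.1, 0.4], 0.66)]
gouge [([328.3, 500.3, 3.1], 0.57), ([629.3, 43.9, 122.3], 0.22)]
mallet_grip [([701.8, -346.5, 100.1], 0.63), ([592.8, -304.0, 104.8], 0.62), ([452.9, -299.7, 100.8], 0.47)]
40.4 [ 594.4 -307.2  201.8] yaw x -92.9 z -2.9 [-0.65  0.65  0.99  0.    1.51  0.97] F [ 0.1 -0.5  0.2] 0.9984622839630644
drum_head [([629.6, 39.6, 174.5], 0.91)]
mallet_grip [([596.0, -307.5, 103.4], 0.71), ([701.6, -350.6, 105.0], 0.63)]
mallet_face [([700.4, -352.5, 1.4], 0.96), ([599.4, -305.5, 7.0], 0.81), ([468.0, 299.9, 59.3], 0.72)]
```

View pics/sc42.png

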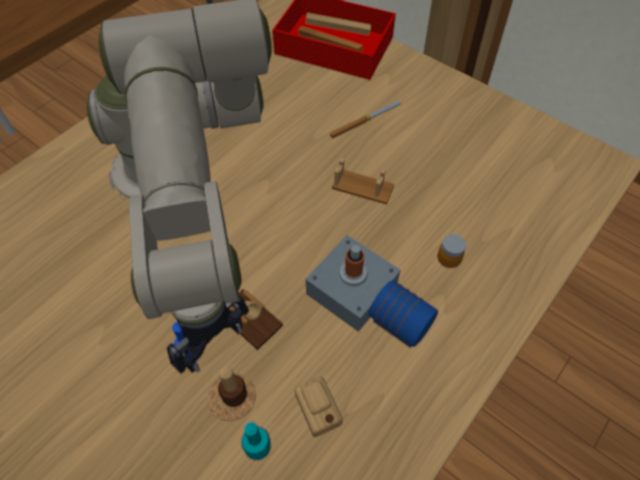

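View pics/s42_c.png

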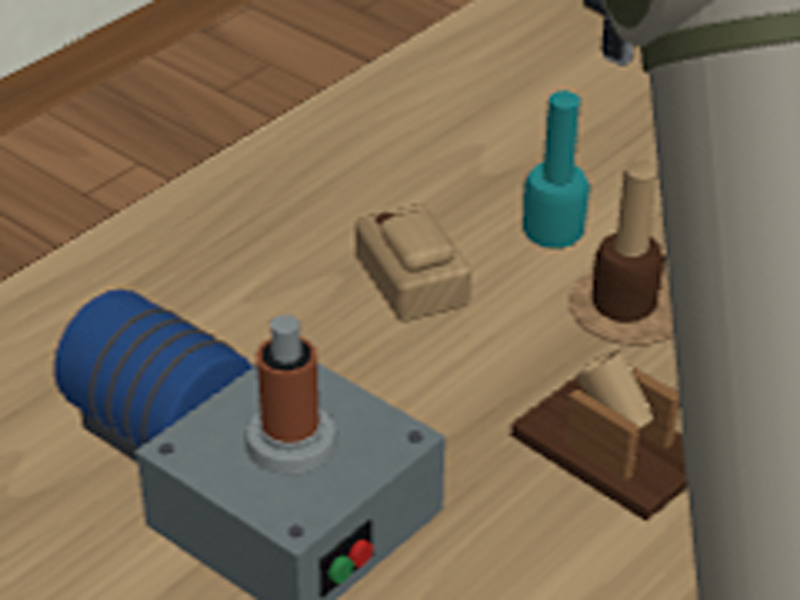

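View pics/w42.png

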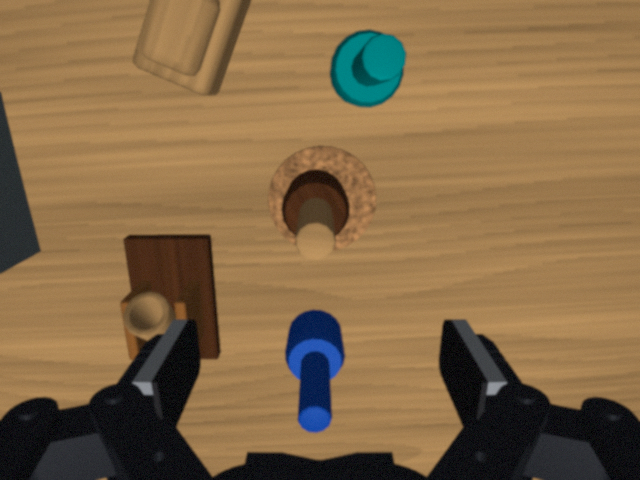

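```bash
python3 -c "
from rig import ctrl
print(ctrl.sense()['time_s']); print(ctrl.finish_job())"
```

```text
40.6
the job is handed in; nothing more can be done
None
```

The job is done and handed in at 40.6 s of the 72 s allowed; no verdict was reported.

**What I did**
- **Drum to rest:** I lifted the drum out of its cradle, tilted it shank-down in the grip, parked it in the slanting rest and let go.
- **Drum to spindle:** I took it again, swung it upright against the cup's lip, and lowered it into the brass sleeve. I let go 2–3 mm above its seat and it settled by its own weight.
- **Tapping home:** Three light contacts with the brown mallet, lifted off between each. The first was more a short press (about 14 N on the drum) and sank the sleeve about 6 mm. The second took it about 2 mm further, to the stop. The third did not move it at 26 N.
- **Mallet back:** I stood the mallet on its cork mat again and released it.

**Last checks**
- The drum top is about 177 mm above the bench, which matches a flush sleeve, and no brass shows above the nose.
- The mallet stands upright on the mat at about (595, −307) mm.
- The jar, blank and gouge measure within about 7 mm of their first readings, about the spread between readings; I did not touch them. The gripper is clear of everything.

**What went wrong or disagreed**
- My first grasp closed too high and slipped off on lifting; the drum stayed in its cradle. The finger tips turned out to be about 30 mm above the reported TCP, so I gripped lower on the second try.
- A tap I tried before the three above stopped just short of the drum.
- The networks' readings of the drum-top height at the end scattered from 174 to 180 mm. I relied on the depth readings and the unchanged contact height instead.

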